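Unlatch the counter display case and restock it

ROBOT

A 6-joint arm with a two-finger parallel gripper is mounted at the origin on a cart in front of the work surface, level with it; the furniture and walls round the work are solid. World frame = base frame: x ahead of the robot, y to its left, z up, the work surface at z = 0. Lengths are in m, angles in rad, forces in N, time in s.
With the tool pointing down it reaches from about 0.425 to 0.925 m from the base axis. Payload 12.5 kg.
Tool frame: the origin (TCP) lies on the front face of the gripper's body, between the roots of the fingers; the fingertips stand 73 mm ahead of it and the grasp point (between the pads) lies 54 mm ahead of it; z points along the fingers, y is the direction in which the jaws open and shut (so a half turn about z gives the same grasp; the last joint's range is limited). The gripper opens to 85 mm and grips with 20 to 120 N. Pads are 22 mm wide; open, the fingers measure 114 mm over their backs; the gripper's body (76 mm by 85 mm) begins 54 mm behind the grasp point. The pads swing forward as they close: fully open they stand 13 mm farther back than shut.
Start: joints at [1.024, 0.491, 1.559, -0, 1.092, -0.106], TCP at [0.267, 0.565, 0.304] pointing down, gripper open.
Joint ranges: [-3.1, 3.1], [-0.84, 2.19], [0.05, 2.79], [-1.13, 4.28], [0.06, 2.93], [-2.69, 2.69]. Speed limits (rad/s): [2.22, 2.22, 2.79, 3.14, 3.14, 3.14].

INTERFACE

Orientations are given as a rotation vector (axis times angle).
In Python, from plant import bot, optics, job_done gives the robot as it stands. The module is installed in compiled form; this text tells all that it offers.
- The arm moves only by the tool apply_moves, never from a script. Its arguments are lists of equal length, an entry for each row: "travel": the shift along the tool's x, y, z in cm, a list of three; "delta_rot": the turn, a rotation vector about the tool's x, y, z in rad, a list of three. A call has exactly 8 rows; each row shifts and turns the pose as measured when the row begins, along the tool's axes as they then stand; what a row does not reach is not made up. A row lasts 1/8 s, in which the tool goes at most 62.5 mm and 10.7 degrees, less where a joint would pass 70% of its speed; a pose out of reach is approached as far as the arm can. A call with a gripper value outside its range is refused whole. "gripper" is the finger opening in cm, from 0 to 8.54, set as the call begins (left out, the last holds). The fingers move at their own pace and stop on an object; "force" is the grip in N (left out, the last holds). Time passes only in rows, so rows that do not move let the fingers close, or fill a call up. It gives the time, the measured TCP pose, the force and the opening at its end, in the units of the state.
- bot.observe(): the state, without advancing time (a new reading comes with each control period).
- optics.snapshot(name): name is "scene" or "top" or "wrist"; returns a dict with "color" (400x640x3 uint8, red, green, blue), "range_z" (400x640 float32, m along the optical axis (not along the pixel's ray), 0 where there is no reading), "fovy" (degrees; the focal length in pixels is half the picture's height over the tangent of half this angle, whatever the lens; pixels are square), "cx", "cy" (the principal point, pixels), "D" ([k1, k2, p1, p2, k3] as OpenCV has them; the pictures are not rectified), "R" (3x3) and "t" (3): a world point X has camera coordinates R X + t. Camera axes: x right, y down, z forward; pixel columns grow to the right and rows downward; lengths in m; the calibration is good to about 2 mm. A picture is of the moment at which its call begins.
- job_done(): hands the job in, once; it reports no verdict.
The state is a dict: "time": time; "joint_positions": joint angles; "qd": joint speeds; "effort": joint torques, N m; "eef_pos": TCP position; "eef_rot": TCP orientation; "force": force on the tool from outside, world axes, zero at the start; "wrist_torque": the same for the moment, N m; "finger_gap": opening from 0.0 (shut) to 1.0 (fully open).
Only numpy, scipy, OpenCV 4.12 (cv2) and the standard library are available. Lean on these libraries where they do the work, as an engineer would, in place of code of your own. Each camera call takes 0.05 s, during which the arm holds its last target.

TASK

Restock the small sloping display case: press the T-handle of its lid latch straight in to the stop, turn it a quarter turn clockwise to free the lid, and swing the lid up and back until it stands open by itself, upright or beyond. Then stand the loose white carton on its long edge in the empty front slot of the case, between its two rails, beside the carton already on show, and let go; leave the other goods as they are.

Things in the scene. Friction and masses are not known exactly. Their poses are not given: they have to be found in the camera images.
- case: Light wooden display case, fixed to the table: 201 deep (x) x 146 wide (y) mm, walls 8, front wall 55 high, back wall 149. Origin: centre of its underside; its front (low side) faces its -x. Inner floor 10 above the origin. Two slots run along y at x = -30 (front, empty) and +34 (back, taken): each between two 7 mm high round rails 26 mm apart.
- lid (a joint): Lid angle, rad: 0 shut, opens to 2.15 (8 degrees past upright; upright is 2.01). Lid: wooden frame with clear pane, 226 long x 146 wide x 8 thick, 0.4 kg, slopes 25 degrees (low front, hinge along the high back edge), overhangs the front wall by 4 mm. A stiff hinge (about 0.45 N m) holds it at any angle. Locked until the latch is turned.
- lid_hinge (a point): Middle of the hinge line, on the lid's underside at its back edge; moves with the lid: its x axis points up the slope (from front edge to hinge), y along the hinge line, z out of the lid's upper face. Opening turns the lid about +y. Shut: 149 mm above the table.
- lid_edge (a point): Middle of the lid's free (front) edge, on the underside, 226 mm from the hinge; same axes as lid_hinge.
- latch_grip (a point): Centre of the latch's dark steel T-handle: bar 64 long x 14 thick x 22 high. Origin 39 mm above the lid's upper face, on the latch axis, 45 mm up from the lid's front edge. z points out of the lid, 25 degrees from vertical; y along the bar, x across it (grasp across x). The bar's underside is 28 mm above the lid, 16 above the latch's round base (radius 27, 12 high). It turns and is pressed with the handle.
- latch_press (a joint): How far the T-handle is pressed in along the latch axis, m: 0 out, 0.008 at the stop. Spring: 3 N at the start, 7 N at the stop. Lugs stop it from turning unless it is pressed in by at least 6 mm; between the ends of its turn they hold it in.
- latch_turn (a joint): Turn of the T-handle, rad, clockwise seen from outside: about 0 locked (bar across the lid, parallel to the hinge; play about 0.15), 1.57 free (bar points up the slope), stops at -0.12 and 1.66. The cam under the lid (25 mm below it, then pointing to the lid's +y side) leaves its strike at about 1.1; from about 1.42 the handle springs out again.
- carton: The loose slim white carton, 20 x 60 x 105 mm, 45 g, standing on its long 20 mm wide edge on the table. Own axes: x across the 20 mm thickness, y (60 mm) upward, z along the 105 mm length. Origin: centre of one end face, 30 mm above what it stands on.
- carton_mid (a point): Centre of the loose carton (half its height is 30 mm); same axes as the carton.
- shown_mid (a point): Centre of the like white carton that already stands on show in the case's back slot; it is loose. Leave it there.
- front_slot (a point): Middle of the empty front slot, on the inner floor; axes as the case: x across the slot, y along it. Its centre is 62 mm from the inner face of the front wall and 65 mm from the back slot's centre.
- ink_pad: Flat black ink pad box, 69 x 86 x 21 mm, bystander on the left part of the table.
- tape: Roll of washi tape lying flat, 51 mm across, 18 high, bystander near the left edge of the table.

How it is judged:
On the way, in this order (a step that is already met when the one before it is completed fails the run):
1. the latch handle is pressed in to its stop (value of joint latch_press above 0.0065 m), for 0.1 s.
2. the latch is turned a quarter turn (value of joint latch_turn above 1.3 rad), for 0.1 s.
3. the lid stands open (value of joint lid above 1.92 rad), for 0.2 s.
At the end, for the whole second after the job is handed in: The latch is turned free (over 1.3 rad), the lid stands open past 1.92 rad, and the carton stands at rest on its long edge on the case's floor in the front slot: centre within 7 mm across and 20 mm along the slot, 26 to 34 mm up, straight and upright within 0.12 rad, released (value of joint lid above 1.92 rad and value of joint latch_turn above 1.3 rad and x of carton_mid in the frame of front_slot between -0.007 and 0.007 m and y of carton_mid in the frame of front_slot between -0.02 and 0.02 m and z of carton_mid in the frame of front_slot between 0.026 and 0.034 m and angle between the z axis of carton and the y axis of case, either way round below 0.12 rad and angle between the y axis of carton and the z axis of case, either way round below 0.12 rad and linear speed of carton below 0.02 m/s); the robot touches nothing.
It fails at once if the carton on show is knocked out of its place (moved over 20 mm) (distance of shown_mid from where it was at the start of the episode above 0.02 m).
It fails at once if the ink pad is shoved aside (over 30 mm) (distance of ink_pad from where it was at the start of the episode above 0.03 m).
It fails at once if the tape roll is shoved aside (over 30 mm) (distance of tape from where it was at the start of the episode above 0.03 m).
It also fails if it takes over 72 s, if anything falls off the work surface, if the arm or the gripper's body presses on something with over 40 N, if the wrist force passes 120 N, or if a joint passes its speed limit or range.

## Working session

There is one attempt and no reset: what is moved stays moved. The work goes in short steps, Python scripts to look and compute and a tool call to move; the robot and the scene stay as the last step left them, time stands still between calls to the robot, and variables do not carry over. Pictures are saved under pics/ and viewed, and the job is handed in when it is done.

Besides the shell and the picture viewer there is one more tool, called after "Call:" as name(argument=value, ...) on one line, values as JSON. apply_moves: Moves the arm, as the interface text tells. Its arguments: {"type":"object","properties":{"travel":{"type":"array","items":{"type":"array","items":{"type":"number"}}},"delta_rot":{"type":"array","items":{"type":"array","items":{"type":"number"}}},"gripper":{"type":"number"},"force":{"type":"number"}},"required":["travel","delta_rot"]}

```bash
ls -la; mkdir -p pics; python3 - <<'E'
from plant import bot, optics
import cv2, numpy as np
print(bot.observe())
for n in ["scene","top","wrist"]:
    s=optics.snapshot(n)
    cv2.imwrite(f"pics/{n}0.png",s["color"][:,:,::-1])
    print(n,s["fovy"],s["cx"],s["cy"],s["D"],np.round(s["R"],4).tolist(),np.round(s["t"],4), (s["range_z"]>0).mean())
    np.savez(f"{n}0.npz",**s)
E
```

```text
total 12
drwxr-xr-x  3 agent agent 4096 Dec  7 15:34 .
drwxr-xr-x 23 root  root  4096 Dec  7 15:34 ..
drwxr-xr-x  2 agent agent 4096 Dec  7 15:34 pics
{'time': 0.0, 'joint_positions': array([ 1.02439508e+00,  4.91572839e-01,  1.55949645e+00, -1.41316858e-05,
        1.09168829e+00, -1.05603534e-01]), 'qd': array([-0.00075762, -0.00103051,  0.00049981, -0.00046399, -0.00155132,
       -0.0004802 ]), 'effort': array([ 6.94721330e-04, -6.18439007e+01, -2.61595076e+01, -8.52919970e-05,
        4.10439534e-03, -4.31703995e-05]), 'eef_pos': array([0.26656264, 0.56512682, 0.30330325]), 'eef_rot': array([-6.86722296e-01, -3.06524787e+00,  1.73959841e-03]), 'force': array([0.1331289 , 0.006833  , 1.45143246]), 'wrist_torque': array([ 0.02158026,  0.05682146, -0.01141929]), 'finger_gap': 0.9979235647231071}
scene 52.73182235109422 318.662201190411 202.17685795402843 [-0.00919492  0.          0.          0.          0.        ] [[0.71, -0.7041, 0.0122], [-0.5291, -0.5448, -0.6505], [0.4647, 0.4554, -0.7594]] [-0.2676  0.4174  0.6415] 0.99604296875
top 56.89545596284037 322.8695340354054 201.21382668921908 [-0.01317531  0.          0.          0.          0.        ] [[0.0188, -0.9998, -0.0031], [-0.9966, -0.0185, -0.0801], [0.0801, 0.0046, -0.9968]] [0.144  0.531  1.0728] 0.996125
wrist 64.93684041894873 319.7665072159295 198.4080638926523 [-0.04350246  0.          0.          0.          0.        ] [[0.4273, 0.9041, -0.0014], [0.8553, -0.4037, 0.3247], [0.293, -0.1399, -0.9458]] [-0.6245 -0.042   0.3808] 0.99588671875
```

View pics/scene0.png

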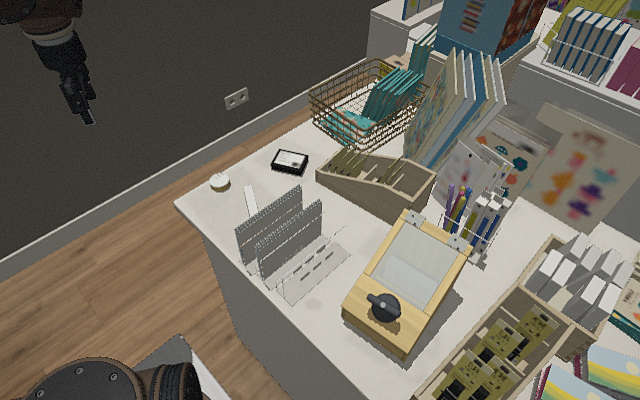

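View pics/top0.png

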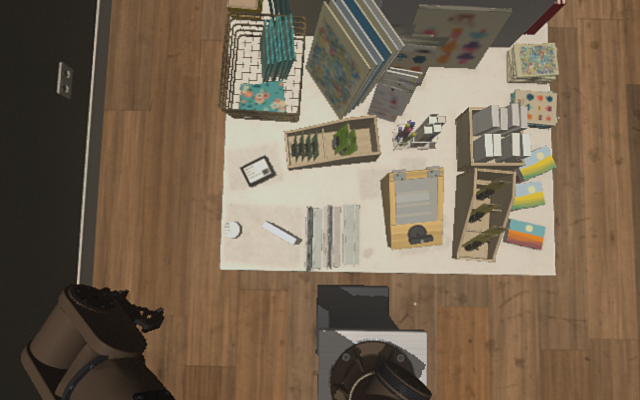

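View pics/wrist0.png

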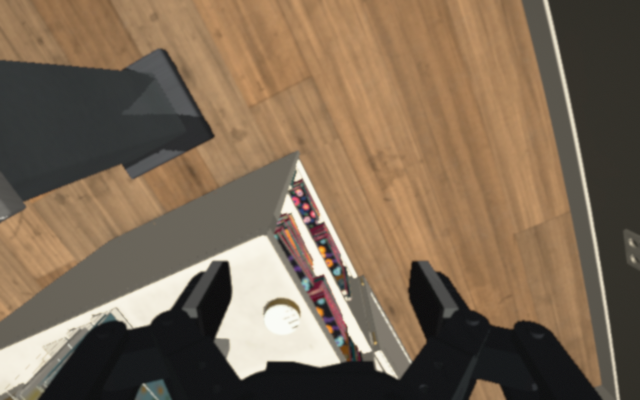

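The scene view shows the case with the latch at about (384,307) and its lid hinge at about (440,230). The carton lies at about (249,200) beside the perforated racks. In the top view the case is at about (415,210), the carton at (281,232), the tape at (232,229) and the ink pad at (257,170). Next I'll measure these.

```bash
cat > h.py <<'E'
import numpy as np, cv2
from scipy.spatial.transform import Rotation as Rot
def load(f):
    d=np.load(f); return {k:d[k] for k in d}
def K(s):
    f=200/np.tan(np.radians(float(s["fovy"]))/2)
    return np.array([[f,0,float(s["cx"])],[0,f,float(s["cy"])],[0,0,1]])
def rays(s,uv):
    uv=np.asarray(uv,float).reshape(-1,1,2)
    n=cv2.undistortPoints(uv,K(s),s["D"]).reshape(-1,2)
    return np.c_[n,np.ones(len(n))]
def cam(s): return -s["R"].T@s["t"]
def onz(s,uv,z):
    d=rays(s,uv)@s["R"]; c=cam(s); return c+d*((z-c[2])/d[:,2])[:,None]
def cloud(s):
    v,u=np.mgrid[0:400,0:640]
    r=rays(s,np.c_[u.ravel(),v.ravel()])
    P=(r*s["range_z"].reshape(-1,1)-s["t"])@s["R"]
    P[s["range_z"].ravel()==0]=np.nan
    return P.reshape(400,640,3)
def proj(s,X):
    X=np.asarray(X,float).reshape(-1,3)
    return cv2.projectPoints(X,cv2.Rodrigues(s["R"])[0],s["t"],K(s),s["D"])[0].reshape(-1,2)
E
python3 - <<'E'
from h import *
for n,box in [("top",(215,140,520,280)),("scene",(170,140,500,380))]:
    s=load(n+"0.npz"); im=s["color"][:,:,::-1]
    x0,y0,x1,y1=box
    k=min(800/(x1-x0),600/(y1-y0))
    cv2.imwrite(f"pics/{n}0z.png",cv2.resize(im[y0:y1,x0:x1],None,fx=k,fy=k,interpolation=cv2.INTER_CUBIC)); print(n,k)
s=load("top0.npz");C=cloud(s)
for u,v in [(281,232),(257,170),(232,229),(415,200),(400,240),(432,240),(420,234),(330,240),(310,240),(350,240),(480,215),(400,172),(380,250),(250,250),(415,260),(465,230),(452,215)]:
    print((u,v),np.round(C[v,u],3))
E
```

```text
top 2.622950819672131
scene 2.4242424242424243
(281, 232) [0.435 0.271 0.062]
(257, 170) [0.618 0.352 0.022]
(232, 229) [0.441 0.421 0.018]
(415, 200) [ 0.528 -0.095  0.119]
(400, 240) [ 0.419 -0.064  0.073]
(432, 240) [ 0.422 -0.139  0.124]
(420, 234) [ 0.437 -0.114  0.097]
(330, 240) [0.416 0.132 0.107]
(310, 240) [0.415 0.187 0.104]
(350, 240) [0.415 0.071 0.006]
(480, 215) [ 0.493 -0.284  0.087]
(400, 172) [ 0.598 -0.047  0.154]
(380, 250) [ 0.387 -0.02  -0.002]
(250, 250) [ 0.379  0.37  -0.003]
(415, 260) [ 0.359 -0.124  0.001]
(465, 230) [ 0.45  -0.243  0.083]
(452, 215) [ 0.496 -0.238 -0.004]
```

View pics/top0z.png

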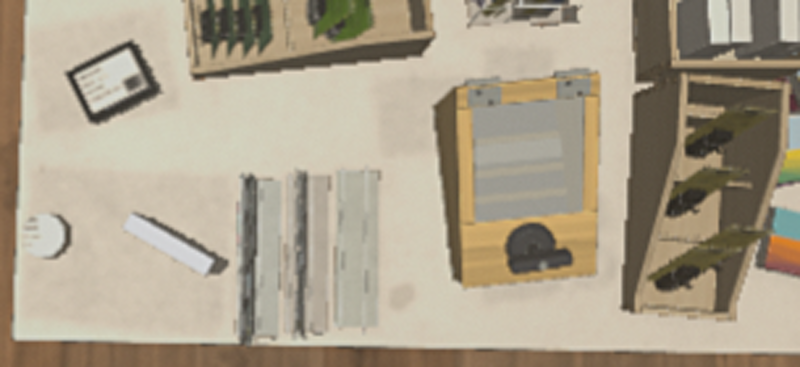

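View pics/scene0z.png

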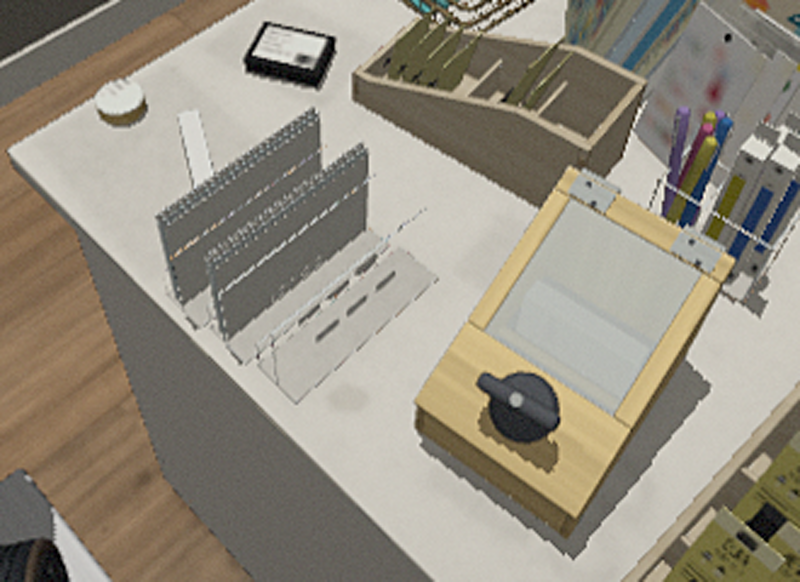

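```bash
python3 - <<'E'
from h import *
out={}
for n in ["top","scene"]:
    s=load(n+"0.npz"); C=cloud(s)
    hsv=cv2.cvtColor(s["color"],cv2.COLOR_RGB2HSV)
    # yellow wood within case region
    m=(hsv[...,0]>12)&(hsv[...,0]<30)&(hsv[...,1]>70)&(hsv[...,2]>120)
    P=C; reg=(P[...,0]>.3)&(P[...,0]<.7)&(P[...,1]>-.22)&(P[...,1]<0.03)&(P[...,2]>.04)
    mm=m&reg
    X=P[mm]
    # robust plane fit w/ normal slope 25: iterate
    c=X.mean(0); keep=np.ones(len(X),bool)
    for i in range(15):
        c=X[keep].mean(0); nrm=np.linalg.svd(X[keep]-c,full_matrices=False)[2][2]
        nrm*=np.sign(nrm[2]); d=(X-c)@nrm; keep=abs(d)<max(.004,np.std(d[keep])*1.0)
    print(n,len(X),keep.sum(),"normal",nrm.round(4),"tilt",np.degrees(np.arccos(nrm[2])),"yaw",np.degrees(np.arctan2(nrm[1],-nrm[0])), "rms",d[keep].std())
    # lid extents in-plane
    mk=np.zeros(m.shape,np.uint8); idx=np.argwhere(mm)[keep]; mk[idx[:,0],idx[:,1]]=255
    rect=cv2.minAreaRect(idx[:,::-1].astype(np.float32)); print(rect)
    Y=X[keep]; 
    up=np.array([0,0,1])-nrm*nrm[2]; up/=np.linalg.norm(up); lat=np.cross(nrm,up)
    q=np.c_[(Y-c)@up,(Y-c)@lat].astype(np.float32)
    r=cv2.minAreaRect(q); print("rect in plane",r)
    b=cv2.boxPoints(r); print((c+b[:,:1]*up+b[:,1:]*lat).round(4))
    # dark latch
    dk=(hsv[...,2]<75)&(P[...,0]>.36)&(P[...,0]<.52)&(P[...,1]>-.2)&(P[...,1]<-.02)&(P[...,2]>.07)
    D=P[dk]; h=(D-c)@nrm
    T=D[(h>.040)&(h<.056)]; print("handle n",len(T),"h range",np.percentile(h,[1,50,99]),"mean",T.mean(0).round(4))
    B=D[(h>.006)&(h<.016)]; print("base n",len(B),B.mean(0).round(4))
    qq=np.c_[(T-c)@up,(T-c)@lat].astype(np.float32); print("handle rect",cv2.minAreaRect(qq))
E
```

```text
top 1788 1658 normal [-0.4186 -0.0489  0.9068] tilt 24.926964342097104 yaw -6.663425982316505 rms 0.0016830927146111597
((416.0, 208.5), (81.0, 54.0), 90.0)
rect in plane ((0.014288507401943207, -0.0016854628920555115), (0.22759287059307098, 0.14646735787391663), 0.07912368327379227)
[[ 0.3903 -0.04    0.0606]
 [ 0.4075 -0.1854  0.0606]
 [ 0.6125 -0.1612  0.1566]
 [ 0.5953 -0.0157  0.1565]]
handle n 49 h range [0.0046092  0.03524057 0.05122123] mean [ 0.4241 -0.1081  0.1232]
base n 44 [ 0.4458 -0.1063  0.0934]
handle rect ((-0.05135036259889603, -0.0009268932044506073), (0.010760083794593811, 0.06034650281071663), 7.244583606719971)
scene 4062 4015 normal [-0.419  -0.0504  0.9066] tilt 24.95994023578511 yaw -6.852879786852856 rms 0.0013044927551529094
((405.483154296875, 278.427001953125), (82.2558364868164, 124.65574645996094), 32.00538635253906)
rect in plane ((0.026424773037433624, 0.004562698304653168), (0.14554154872894287, 0.22546210885047913), 89.94157409667969)
[[ 0.408  -0.1859  0.0603]
 [ 0.611  -0.1618  0.1554]
 [ 0.5937 -0.0173  0.1555]
 [ 0.3907 -0.0414  0.0603]]
handle n 114 h range [0.00417882 0.01206062 0.05136853] mean [ 0.417  -0.1167  0.1217]
base n 274 [ 0.4274 -0.1126  0.0852]
handle rect ((-0.04182213172316551, 0.0033223778009414673), (0.014090797863900661, 0.06161799654364586), 3.5542209148406982)
```

```bash
python3 - <<'E'
from h import *
for n in ["top","scene"]:
    s=load(n+"0.npz"); C=cloud(s)
    reg=(C[...,0]>.36)&(C[...,0]<.5)&(C[...,1]>.2)&(C[...,1]<.34)&(C[...,2]>.045)&(C[...,2]<.075)
    if n=="scene": reg&=(C[...,1]>.21)
    Y=C[reg]; print(n,len(Y),np.median(Y[:,2]))
    r=cv2.minAreaRect(Y[:,:2].astype(np.float32)); print(r, cv2.boxPoints(r).round(4).tolist())
    px=np.argwhere(reg)[:,::-1]
    if n=="top":
        x=onz(s,px,.06)[:,:2].astype(np.float32); r=cv2.minAreaRect(x); print("ray",r,cv2.boxPoints(r).round(4).tolist())
    # surrounding heights: rack etc
s=load("top0.npz");C=cloud(s)
for nm,bx in [("rack",(.3,.55,.05,.24)),("ink",(.55,.68,.28,.42)),("tape",(.38,.5,.38,.46)),("pens",(.63,.78,-.2,.0)),("right",(.35,.65,-.3,-.2))]:
    m=(C[...,0]>bx[0])&(C[...,0]<bx[1])&(C[...,1]>bx[2])&(C[...,1]<bx[3])&(C[...,2]>.012)
    Y=C[m];print(nm,Y.min(0).round(3),Y.max(0).round(3),Y.mean(0).round(3))
E
```

```text
top 281 0.06014335394384677
((0.4322908818721771, 0.2661808729171753), (0.12659671902656555, 0.05570635944604874), 84.20045471191406) [[0.39820000529289246, 0.20600000023841858], [0.4535999894142151, 0.2003999948501587], [0.46639999747276306, 0.3262999951839447], [0.41100001335144043, 0.3319999873638153]]
ray ((0.4322426915168762, 0.265949547290802), (0.12754258513450623, 0.0556652769446373), 84.15039825439453) [[0.39809998869895935, 0.2053000032901764], [0.45339998602867126, 0.1996999979019165], [0.46639999747276306, 0.32659998536109924], [0.41110000014305115, 0.33219999074935913]]
scene 268 0.0596171512284397
((0.43438196182250977, 0.282254695892334), (0.09699615091085434, 0.020139727741479874), 61.53829574584961) [[0.4023999869823456, 0.2443999946117401], [0.42010000348091125, 0.23479999601840973], [0.46630001068115234, 0.32010000944137573], [0.44859999418258667, 0.3296999931335449]]
rack [0.33  0.066 0.012] [0.519 0.239 0.133] [0.425 0.163 0.088]
ink [0.57  0.302 0.013] [0.664 0.404 0.027] [0.616 0.354 0.02 ]
tape [0.414 0.4   0.012] [0.465 0.451 0.024] [0.439 0.425 0.018]
pens [ 0.654 -0.168  0.012] [ 0.779 -0.     0.189] [ 0.715 -0.108  0.124]
right [ 0.362 -0.3    0.012] [ 0.65  -0.23   0.169] [ 0.52  -0.259  0.083]
```

```bash
cat >> h.py <<'E'
def pose(o): return np.array(o["eef_pos"]),Rot.from_rotvec(o["eef_rot"])
def steps(p,R,p2,R2,n,cyl=False):
    """rows (cm, rad) from pose to pose in n equal rows"""
    rv=(R.inv()*R2).as_rotvec(); T=[];D=[]
    f=np.linspace(0,1,n+1)
    if cyl:
        a0,a1=np.arctan2(p[1],p[0]),np.arctan2(p2[1],p2[0]); r0,r1=np.hypot(*p[:2]),np.hypot(*p2[:2])
        a=a0+(a1-a0)*f; r=r0+(r1-r0)*f
        P=np.c_[r*np.cos(a),r*np.sin(a),p[2]+(p2[2]-p[2])*f]
    else: P=p+(p2-p)*f[:,None]
    for i in range(n):
        Ri=R*Rot.from_rotvec(rv*f[i]); T.append((Ri.inv().apply(P[i+1]-P[i])*100).round(2).tolist()); D.append((rv/n).round(4).tolist())
    return T,D
yaw=np.radians(6.8); sl=np.radians(25)
FE=np.array([.3992,-.1131,.0605])  # front edge mid, top face
def lidaxes(th=0.):
    a=sl-th  # slope angle of 'up' direction
    u=np.array([np.cos(a)*np.cos(yaw),np.cos(a)*np.sin(yaw),np.sin(a)])
    n=np.array([-np.sin(a)*np.cos(yaw),-np.sin(a)*np.sin(yaw),np.cos(a)])
    return u,np.cross(n,u),n
HINGE=np.array([.6064,-.0886,.149])
u,lat,n=lidaxes()
GRIP=FE+.045*u+.039*n
E
python3 - <<'E'
from h import *
from plant import bot
p,R=pose(bot.observe())
R2=Rot.from_matrix(np.c_[lat,u,-n])
p2=GRIP+n*.125
print(GRIP,p2,HINGE+(u*-.226+n*.008)-FE)
# via: all in 2 calls, 16 rows
T,D=steps(p,R,p2+[0.03,0,.03],R2,16,cyl=True)
for t,d in zip(T,D): print(t,d)
E
```

```text
[ 0.42333079 -0.11022258  0.11486383] [ 0.37087512 -0.11647754  0.2281523 ] [ 0.00045812 -0.00015248  0.00023874]
[-5.4, -1.53, 0.28] [-0.0249, -0.0138, 0.0622]
[-5.24, -1.67, 0.31] [-0.0249, -0.0138, 0.0622]
[-5.07, -1.81, 0.32] [-0.0249, -0.0138, 0.0622]
[-4.91, -1.93, 0.3] [-0.0249, -0.0138, 0.0622]
[-4.74, -2.05, 0.27] [-0.0249, -0.0138, 0.0622]
[-4.58, -2.16, 0.22] [-0.0249, -0.0138, 0.0622]
[-4.41, -2.25, 0.16] [-0.0249, -0.0138, 0.0622]
[-4.24, -2.34, 0.08] [-0.0249, -0.0138, 0.0622]
[-4.07, -2.41, -0.01] [-0.0249, -0.0138, 0.0622]
[-3.9, -2.48, -0.11] [-0.0249, -0.0138, 0.0622]
[-3.73, -2.53, -0.21] [-0.0249, -0.0138, 0.0622]
[-3.56, -2.57, -0.32] [-0.0249, -0.0138, 0.0622]
[-3.4, -2.59, -0.44] [-0.0249, -0.0138, 0.0622]
[-3.23, -2.61, -0.56] [-0.0249, -0.0138, 0.0622]
[-3.06, -2.62, -0.67] [-0.0249, -0.0138, 0.0622]
[-2.89, -2.61, -0.79] [-0.0249, -0.0138, 0.0622]
```

Call:
apply_moves(travel=[[-5.4,-1.5,0.3],[-5.2,-1.7,0.3],[-5.1,-1.8,0.3],[-4.9,-1.9,0.3],[-4.7,-2.0,0.3],[-4.6,-2.2,0.2],[-4.4,-2.3,0.2],[-4.2,-2.3,0.1]], delta_rot=[[-0.025,-0.014,0.062],[-0.025,-0.014,0.062],[-0.025,-0.014,0.062],[-0.025,-0.014,0.062],[-0.025,-0.014,0.062],[-0.025,-0.014,0.062],[-0.025,-0.014,0.062],[-0.025,-0.014,0.062]])

```text
time: 1.15
eef_pos: [0.4785, 0.2066, 0.2779]
eef_rot: [1.36, 2.646, 0.258]
force: [0.7, 0.5, 0.4]
finger_gap: 0.999
```

```bash
python3 - <<'E'
from h import *
from plant import bot
o=bot.observe();p,R=pose(o)
print(o["joint_positions"].round(4).tolist(),p,R.as_matrix().round(3), o["force"])
R2=Rot.from_matrix(np.c_[lat,u,-n])
p2=GRIP+n*.125
T,D=steps(p,R,p2+[0.02,0,.02],R2,8,cyl=True)
for t,d in zip(T,D): print(t,d)
E
```

```text
[0.2737, 0.3251, 1.9437, 0.0335, 0.6415, -0.3721] [0.47847683 0.20655469 0.27791413] [[-0.576  0.789  0.216]
 [ 0.816  0.573  0.081]
 [-0.059  0.223 -0.973]] [0.73668869 0.46442797 0.38453934]
[-3.96, -2.55, 0.04] [-0.024, -0.0133, 0.0611]
[-3.78, -2.61, -0.06] [-0.024, -0.0133, 0.0611]
[-3.6, -2.66, -0.17] [-0.024, -0.0133, 0.0611]
[-3.42, -2.69, -0.29] [-0.024, -0.0133, 0.0611]
[-3.24, -2.71, -0.4] [-0.024, -0.0133, 0.0611]
[-3.06, -2.72, -0.52] [-0.024, -0.0133, 0.0611]
[-2.88, -2.72, -0.63] [-0.024, -0.0133, 0.0611]
[-2.7, -2.71, -0.74] [-0.024, -0.0133, 0.0611]
```

Call:
apply_moves(travel=[[-4.0,-2.5,0.0],[-3.8,-2.6,-0.1],[-3.6,-2.7,-0.2],[-3.4,-2.7,-0.3],[-3.2,-2.7,-0.4],[-3.1,-2.7,-0.5],[-2.9,-2.7,-0.6],[-2.7,-2.7,-0.7]], delta_rot=[[-0.024,-0.013,0.061],[-0.024,-0.013,0.061],[-0.024,-0.013,0.061],[-0.024,-0.013,0.061],[-0.024,-0.013,0.061],[-0.024,-0.013,0.061],[-0.024,-0.013,0.061],[-0.024,-0.013,0.061]])

```text
time: 2.15
eef_pos: [0.3877, -0.1272, 0.2472]
eef_rot: [1.882, 2.083, 0.472]
force: [0.0, 0.1, -0.1]
finger_gap: 1.003
```

```bash
python3 - <<'E'
from h import *
from plant import bot, optics
o=bot.observe();p,R=pose(o)
print(o["joint_positions"].round(4).tolist(),p,R.as_matrix().round(3), o["force"])
s=optics.snapshot("wrist"); cv2.imwrite("pics/w1.png",s["color"][:,:,::-1]); np.savez("w1.npz",**s)
R2=Rot.from_matrix(np.c_[lat,u,-n])
p2=GRIP+n*.125
print("target",p2,"err",R.inv().apply(p2-p)*100,(R.inv()*R2).as_rotvec())
E
```

```text
[-0.6086, 0.2147, 2.2993, 0.8108, 0.3987, -1.4296] [ 0.38766085 -0.12719544  0.24716316] [[-0.101  0.898  0.427]
 [ 0.995  0.091  0.045]
 [ 0.002  0.43  -0.903]] [ 0.0489571   0.09136215 -0.05868997]
target [ 0.37087512 -0.11647754  0.2281523 ] err [ 1.23268944 -2.22773443  1.04792389] [ 0.00781301  0.00559188 -0.01637237]
```

View pics/w1.png

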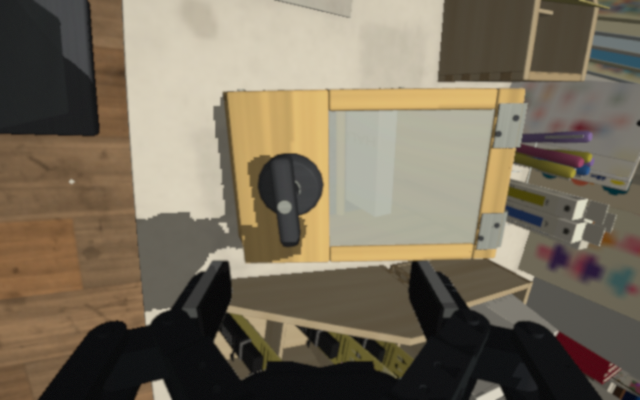

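```bash
cat > kin.py <<'E'
import numpy as np
from scipy.optimize import least_squares
from scipy.spatial.transform import Rotation as Rot
def fk(q,x,s4=1,s6=1):
    d1,a1,l2,a3,l3,yA,yB,d6,a2=x
    E=lambda ax,a:Rot.from_euler(ax,a)
    R=E('z',q[0]); p=np.array([0,0,d1])+R.apply([a1,yA,0])
    R=R*E('y',q[1]); p=p+R.apply([a2,0,l2])
    R=R*E('y',q[2]); p=p+R.apply([a3,0,l3])
    R=R*E('z',s4*q[3])*E('y',q[4]); p=p+R.apply([0,yB,d6])
    R=R*E('z',s6*q[5]); return p,R
OBS=[([1.02439508,.491572839,1.55949645,-1.4e-5,1.09168829,-.105603534],[.26656264,.56512682,.30330325],[-.686722296,-3.06524787,.00173959841]),
([0.2737,0.3251,1.9437,0.0335,0.6415,-0.3721],[.47847683,.20655469,.27791413],[1.36,2.646,.258]),
([-0.6086,0.2147,2.2993,0.8108,0.3987,-1.4296],[.38766085,-.12719544,.24716316],[1.882,2.083,.472])]
E
python3 - <<'E'
from kin import *
for s4 in (1,-1):
  for s6 in (1,-1):
    for q,p,r in OBS:
        R=fk(q,np.zeros(9),s4,s6)[1]; print(s4,s6,(R.inv()*Rot.from_rotvec(r)).as_rotvec().round(3))
E
```

```text
1 1 [ 0.    -0.     1.571]
1 1 [-0.     0.     1.571]
1 1 [0.    0.    1.571]
1 -1 [ 0.   -0.    1.36]
1 -1 [-0.     0.     0.827]
1 -1 [ 0.    -0.    -1.289]
-1 1 [ 0.    -0.     1.571]
-1 1 [-0.041  0.018  1.624]
-1 1 [-0.7   -0.526  2.986]
-1 -1 [ 0.   -0.    1.36]
-1 -1 [-0.03  0.03  0.88]
-1 -1 [-0.404  0.404  0.244]
```

```bash
python3 - <<'E'
from kin import *
def res(x):
    e=[]
    for q,p,r in OBS: e+=list((fk(q,x)[0]-p)*1e3)
    return np.r_[e, (x-x0)*w]
best=None
for l in (.3,.4,.5):
  for yA,yB in ((0,.066),(.066,0)):
    x0=np.array([.2,0,l,0,l,yA,yB,.25,0]); w=np.array([.1,3,.1,3,.1,.5,.5,.1,3])
    s=least_squares(res,x0,x_scale=.1); print(s.cost,s.x.round(4),s.fun[:9].round(2))
E
```

```text
0.009950319888095008 [ 1.966e-01 -3.500e-03  5.881e-01  4.230e-02  4.123e-01  6.560e-02
  3.000e-04  1.830e-01  1.600e-03] [ 0.01 -0.01 -0.   -0.01  0.01  0.    0.   -0.   -0.  ]
0.008873378972768485 [ 1.965e-01 -3.300e-03  5.880e-01  4.230e-02  4.122e-01  6.560e-02
  3.000e-04  1.830e-01  1.400e-03] [ 0.01 -0.01 -0.   -0.01  0.01  0.    0.   -0.   -0.  ]
0.009649951086208227 [ 1.966e-01 -3.500e-03  5.881e-01  4.230e-02  4.123e-01  6.560e-02
  3.000e-04  1.830e-01  1.600e-03] [ 0.01 -0.01 -0.   -0.01  0.01  0.    0.   -0.   -0.  ]
0.008573152443918385 [ 1.965e-01 -3.300e-03  5.880e-01  4.230e-02  4.122e-01  6.560e-02
  3.000e-04  1.830e-01  1.500e-03] [ 0.01 -0.01 -0.   -0.01  0.01  0.    0.   -0.   -0.  ]
0.00954954867483619 [ 1.966e-01 -3.600e-03  5.881e-01  4.230e-02  4.123e-01  6.560e-02
  3.000e-04  1.830e-01  1.600e-03] [ 0.01 -0.01 -0.   -0.01  0.01  0.    0.   -0.   -0.  ]
0.008472892305585468 [ 1.965e-01 -3.400e-03  5.881e-01  4.230e-02  4.122e-01  6.560e-02
  3.000e-04  1.830e-01  1.500e-03] [ 0.01 -0.01 -0.   -0.01  0.01  0.    0.   -0.   -0.  ]
```

```bash
cat >> kin.py <<'E'
X=np.array([.1965,-.0034,.588,.0423,.4122,.0656,.0003,.183,.0015])
LO=np.array([-3.1,-.84,.05,-1.13,.06,-2.69]);HI=np.array([3.1,2.19,2.79,4.28,2.93,2.69])
Z90=Rot.from_euler('z',np.pi/2)
def ik(p,R,q0):
    def f(q):
        P,Q=fk(q,X); return np.r_[(P-p)*10,((Q*Z90).inv()*R).as_rotvec()*3, ]
    s=least_squares(f,np.clip(q0,LO+.001,HI-.001),bounds=(LO,HI)); return s.x,np.linalg.norm(s.fun)
E
python3 - <<'E'
from h import *; from kin import *
q=np.array(OBS[2][0])
R0=Rot.from_matrix(np.c_[lat,u,-n])
def show(lbl,p,R):
    global q
    q,e=ik(p,R,q); print(lbl,p.round(3),q.round(3),"err %.4f"%e)
show("pre",GRIP+n*.125,R0)
for h in (.09,.059,.051): show("h%.3f"%h,GRIP+n*h,R0)
for a in np.linspace(.2,1.6,8): show("turn%.1f"%a,GRIP+n*.051,R0*Rot.from_euler('z',a))
R1=R0*Rot.from_euler('z',1.57)
show("out",GRIP+n*.059,R1)
for th in np.linspace(.1,2.0,20):
    M=Rot.from_rotvec(np.array([-np.sin(yaw),np.cos(yaw),0])*th)
    show("lid%.2f"%th,HINGE+M.apply(GRIP+n*.059-HINGE),M*R1)
E
```

```text
pre [ 0.371 -0.116  0.228] [-0.611  0.235  2.361  0.949  0.354 -1.6  ] err 0.0000
h0.090 [ 0.386 -0.115  0.196] [-0.58   0.328  2.371  1.23   0.293 -1.868] err 0.0000
h0.059 [ 0.399 -0.113  0.168] [-0.555  0.411  2.373  1.539  0.267 -2.165] err 0.0000
h0.051 [ 0.402 -0.113  0.161] [-0.549  0.432  2.372  1.622  0.265 -2.244] err 0.0000
turn0.2 [ 0.402 -0.113  0.161] [-0.549  0.432  2.372  1.622  0.265 -2.044] err 0.0000
turn0.4 [ 0.402 -0.113  0.161] [-0.549  0.432  2.372  1.622  0.265 -1.844] err 0.0000
turn0.6 [ 0.402 -0.113  0.161] [-0.549  0.432  2.372  1.622  0.265 -1.644] err 0.0000
turn0.8 [ 0.402 -0.113  0.161] [-0.549  0.432  2.372  1.622  0.265 -1.444] err 0.0000
turn1.0 [ 0.402 -0.113  0.161] [-0.549  0.432  2.372  1.622  0.265 -1.244] err 0.0000
turn1.2 [ 0.402 -0.113  0.161] [-0.549  0.432  2.372  1.622  0.265 -1.044] err 0.0000
turn1.4 [ 0.402 -0.113  0.161] [-0.549  0.432  2.372  1.622  0.265 -0.844] err 0.0000
turn1.6 [ 0.402 -0.113  0.161] [-0.549  0.432  2.372  1.622  0.265 -0.644] err 0.0000
out [ 0.399 -0.113  0.168] [-0.555  0.411  2.373  1.539  0.267 -0.595] err 
[... 1026 characters left out ...]
] err 0.0000
lid1.30 [ 0.569 -0.093  0.356] [-0.2    0.629  1.334 -0.266  2.004  1.245] err 0.0000
lid1.40 [ 0.59  -0.09   0.359] [-0.187  0.686  1.252 -0.295  2.125  1.234] err 0.0000
lid1.50 [ 0.611 -0.088  0.359] [-0.175  0.745  1.171 -0.329  2.243  1.215] err 0.0000
lid1.60 [ 0.632 -0.085  0.358] [-0.164  0.806  1.092 -0.371  2.357  1.187] err 0.0000
lid1.70 [ 0.652 -0.083  0.354] [-0.155  0.867  1.015 -0.425  2.467  1.145] err 0.0000
lid1.80 [ 0.672 -0.081  0.348] [-0.147  0.928  0.941 -0.497  2.572  1.086] err 0.0000
lid1.90 [ 0.692 -0.078  0.341] [-0.14   0.989  0.87  -0.595  2.67   0.999] err 0.0000
lid2.00 [ 0.71  -0.076  0.331] [-0.135  1.049  0.804 -0.736  2.759  0.869] err 0.0000
```

```bash
python3 - <<'E'
from h import *
s=load("w1.npz"); C=cloud(s); im=s["color"][:,:,::-1].copy()
for a in (-.032,0,.032):
    for b in (-.007,.007):
        q=proj(s,GRIP+n*.011+lat*a+u*b)[0]; cv2.circle(im,tuple(int(v) for v in q.round()),1,(0,0,255),-1)
for a in (-.073,.073):
    for d in (0,.226):
        q=proj(s,FE+lat*a+u*d)[0]; cv2.circle(im,tuple(int(v) for v in q.round()),2,(0,255,0),-1)
cv2.imwrite("pics/w1o.png",cv2.resize(im[60:290,190:540],None,fx=2.2,fy=2.2,interpolation=cv2.INTER_CUBIC))
h=(C-FE)@n; dk=(s["color"].max(2)<110)
a=(C-FE)@lat; b=(C-FE)@u
m=(h>.042)&(h<.06)&(abs(a)<.06)&(b>0)&(b<.1)
q=np.c_[a[m],b[m]].astype(np.float32); print(m.sum(),np.percentile(h[m],[5,50,95]),cv2.minAreaRect(q),q.mean(0))
m=(abs(h-.012)<.004)&(abs(a)<.05)&(b>0)&(b<.09)&dk; q=np.c_[a[m],b[m]].astype(np.float32); print(cv2.minEnclosingCircle(q))
# lid plane check
m=(abs(h)<.006)&(abs(a)<.07)&(b>.01)&(b<.22)&(s["color"][...,0]>150); Y=C[m]; c=Y.mean(0); nn=np.linalg.svd(Y-c,full_matrices=False)[2][2]; print(nn*np.sign(nn[2]),n,np.median(h[m]))
E
```

```text
1869 [0.04547386 0.04901169 0.05074779] ((-0.0007630232721567154, 0.04455377906560898), (0.01423581875860691, 0.06276018917560577), 86.29867553710938) [0.00138631 0.04506642]
((-0.0012181963538751006, 0.044799335300922394), 0.02489408291876316)
[-0.41551664 -0.05329292  0.90802301] [-0.41964536 -0.05003968  0.90630779] -0.0018193028559307365
```

View pics/w1o.png

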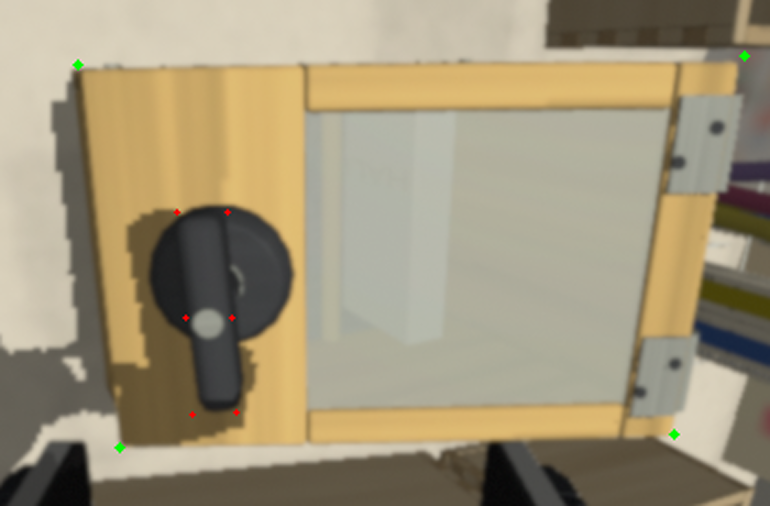

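Call:
apply_moves(travel=[[0.4,-0.8,0.6],[0.4,-0.8,0.6],[0.3,-0.6,0.8],[0.0,0.0,1.0],[0.0,0.0,1.2],[0.0,0.0,1.2],[0.0,0.0,1.2],[0.0,0.0,1.0]], delta_rot=[[0.002,0.001,-0.02],[0.002,0.001,-0.02],[0.002,0.001,-0.02],[0.002,0.001,-0.02],[0,0,0],[0,0,0],[0,0,0],[0,0,0]], gripper=5.0, force=80)

```text
time: 3.2
eef_pos: [0.3964, -0.1188, 0.1665]
eef_rot: [1.801, 2.148, 0.446]
force: [0.1, -0.7, 0.6]
finger_gap: 0.588
```

```bash
cat > chk.py <<'E'
from h import *
from plant import bot
o=bot.observe();p,R=pose(o)
R0=Rot.from_matrix(np.c_[lat,u,-n])
d=p-GRIP
print("t",o["time"],"q",o["joint_positions"].round(3).tolist(),"gap",o["finger_gap"])
print("rel GRIP lat,u,n mm",(d@lat*1e3).round(1),(d@u*1e3).round(1),(d@n*1e3).round(1),"rot vs R0 (tool)",(R0.inv()*R).as_rotvec().round(3),"F in lat,u,n",[(o["force"]@v).round(1) for v in (lat,u,n)])
E
python3 chk.py
```

```text
t 3.2 q [-0.57, 0.418, 2.377, 1.581, 0.266, -2.28] gap 0.5880215220075078
rel GRIP lat,u,n mm -5.4 -3.4 58.5 rot vs R0 (tool) [ 0.    -0.007 -0.058] F in lat,u,n [np.float64(-0.7), np.float64(0.2), np.float64(0.5)]
```

Call:
apply_moves(travel=[[0.3,0.3,0.0],[0.2,0.0,0.0],[0,0,0],[0,0,0],[0,0,0],[0,0,0],[0,0,0],[0,0,0]], delta_rot=[[0,0.007,0],[0,0,0],[0,0,0],[0,0,0],[0,0,0],[0,0,0],[0,0,0],[0,0,0]], gripper=0.5, force=60)

```text
time: 4.2
eef_pos: [0.3986, -0.1134, 0.1672]
eef_rot: [1.802, 2.153, 0.453]
force: [1.1, -0.2, -0.5]
finger_gap: 0.152
```

```bash
python3 chk.py
```

```text
t 4.2 q [-0.556, 0.416, 2.374, 1.562, 0.267, -2.248] gap 0.1523212899473967
rel GRIP lat,u,n mm -0.2 -0.5 58.0 rot vs R0 (tool) [ 0.     0.    -0.059] F in lat,u,n [np.float64(-0.3), np.float64(0.7), np.float64(-0.8)]
```

Call:
apply_moves(travel=[[0,0,0.3],[0,0,0.3],[0,0,0.2],[0,0,0.1],[0,0,0.1],[0,0,0.1],[0,0,0.1],[0,0,0.1]], delta_rot=[[0,0,0],[0,0,0],[0,0,0],[0,0,0],[0,0,0],[0,0,0],[0,0,0],[0,0,0]])

```text
time: 5.2
eef_pos: [0.4017, -0.1124, 0.1591]
eef_rot: [1.798, 2.145, 0.452]
force: [-14.4, -1.7, 32.8]
finger_gap: 0.155
```

```bash
python3 chk.py
```

```text
t 5.2 q [-0.548, 0.44, 2.379, 1.71, 0.265, -2.39] gap 0.15462881787510072
rel GRIP lat,u,n mm 0.4 -1.0 49.2 rot vs R0 (tool) [-0.006 -0.007 -0.059] F in lat,u,n [np.float64(0.0), np.float64(0.7), np.float64(35.8)]
```

Call:
apply_moves(travel=[[0,0,0],[0,0,0],[0,0,0],[0,0,0],[0,0,0],[0,0,0],[0,0,0],[0,0,0]], delta_rot=[[0,0,0.08],[0,0,0.11],[0,0,0.11],[0,0,0.11],[0,0,0.11],[0,0,0.11],[0,0,0.11],[0,0,0.11]])

```text
time: 6.2
eef_pos: [0.4021, -0.1125, 0.1599]
eef_rot: [2.657, 1.235, 0.627]
force: [-2.0, -0.3, 8.3]
finger_gap: 0.153
```

```bash
python3 chk.py
```

```text
t 6.2 q [-0.548, 0.438, 2.379, 1.72, 0.266, -1.523] gap 0.1531342765965797
rel GRIP lat,u,n mm 0.3 -0.3 49.8 rot vs R0 (tool) [-0.012 -0.004  0.818] F in lat,u,n [np.float64(-0.1), np.float64(1.7), np.float64(8.4)]
```

Call:
apply_moves(travel=[[0,0,0],[0,0,0],[0,0,0],[0,0,0],[0,0,0],[0,0,-0.1],[0,0,-0.3],[0,0,-0.3]], delta_rot=[[0,0,0.11],[0,0,0.11],[0,0,0.11],[0,0,0.11],[0,0,0.11],[0,0,0.11],[0,0,0.09],[0,0,0]])

```text
time: 7.2
eef_pos: [0.3996, -0.1134, 0.1662]
eef_rot: [-3.04, -0.143, -0.691]
force: [-0.3, -0.9, 2.5]
finger_gap: 0.155
```

```bash
python3 chk.py
```

```text
t 7.2 q [-0.553, 0.42, 2.379, 1.655, 0.265, -0.685] gap 0.15522277976279478
rel GRIP lat,u,n mm -0.4 0.0 56.7 rot vs R0 (tool) [-0.017  0.     1.593] F in lat,u,n [np.float64(-0.8), np.float64(0.7), np.float64(2.4)]
```

```bash
cat > arc.py <<'E'
from h import *
from plant import bot
import sys
o=bot.observe();p,R=pose(o)
for dth in map(float,sys.argv[1:]):
    M=Rot.from_rotvec(np.array([-np.sin(yaw),np.cos(yaw),0])*dth)
    p2=HINGE+M.apply(p-HINGE); R2=M*R
    print(dth,"travel cm",(R.inv().apply(p2-p)*100).round(3),"rot",(R.inv()*R2).as_rotvec().round(4))
d=p-HINGE; uh=np.array([np.cos(yaw),np.sin(yaw),0])
a=np.arctan2(d[2],-(d@uh)); 
d0=GRIP+n*.057-HINGE; a0=np.arctan2(d0[2],-(d0@uh))
print("lid est from pos",round(a-a0,3),"radius",np.hypot(d[2],d@uh).round(4),"r0",np.hypot(d0[2],d0@uh).round(4),"from rot", round(np.arccos(np.clip(-R.as_matrix()[2,2],-1,1)),3), "lateral mm",round((d@lat)*1e3,1))
print("q",o["joint_positions"].round(3).tolist(),"F",o["force"].round(1),"T",o["wrist_torque"].round(2),"gap",o["finger_gap"])
E
python3 arc.py .03 .05 .1
```

```text
0.03 travel cm [ 0.325 -0.002 -0.536] rot [-0.0007 -0.03   -0.0003]
0.05 travel cm [ 0.55  -0.003 -0.888] rot [-0.0011 -0.05   -0.0005]
0.1 travel cm [ 1.144 -0.007 -1.748] rot [-0.0022 -0.1    -0.0011]
lid est from pos -0.001 radius 0.209 r0 0.2092 from rot 0.447 lateral mm -0.2
q [-0.553, 0.42, 2.379, 1.655, 0.265, -0.685] F [-0.3 -0.9  2.5] T [ 0.11  0.12 -0.  ] gap 0.15522277976279478
```

Call:
apply_moves(travel=[[0.2,0,-0.35],[0.32,0,-0.54],[0.32,0,-0.54],[0.32,0,-0.54],[0.32,0,-0.54],[0.32,0,-0.54],[0.32,0,-0.54],[0.32,0,-0.54]], delta_rot=[[0,-0.02,0],[0,-0.03,0],[0,-0.03,0],[0,-0.03,0],[0,-0.03,0],[0,-0.03,0],[0,-0.03,0],[0,-0.03,0]], force=100)

```text
time: 8.2
eef_pos: [0.4097, -0.1127, 0.2127]
eef_rot: [-3.114, -0.171, -0.323]
force: [4.3, 3.0, -3.9]
finger_gap: 0.141
```

```bash
python3 arc.py .03 .06 .08
```

```text
0.03 travel cm [ 0.317  0.001 -0.538] rot [-0.0002 -0.03   -0.0002]
0.06 travel cm [ 6.500e-01  1.000e-03 -1.066e+00] rot [-0.0005 -0.06   -0.0004]
0.08 travel cm [ 0.881  0.002 -1.413] rot [-0.0007 -0.08   -0.0005]
lid est from pos 0.227 radius 0.2082 r0 0.2092 from rot 0.207 lateral mm -0.6
q [-0.472, 0.321, 2.213, 0.256, 0.444, 0.767] F [ 4.3  3.  -3.9] T [ 0.72 -0.74  0.1 ] gap 0.14125527005389693
```

Call:
apply_moves(travel=[[0.44,0,-0.72],[0.76,0,-1.24],[0.76,0,-1.24],[0.76,0,-1.24],[0.76,0,-1.24],[0.76,0,-1.24],[0.76,0,-1.24],[0.76,0,-1.24]], delta_rot=[[0,-0.04,0],[0,-0.07,0],[0,-0.07,0],[0,-0.07,0],[0,-0.07,0],[0,-0.07,0],[0,-0.07,0],[0,-0.07,0]])

```text
time: 9.2
eef_pos: [0.4705, -0.1053, 0.3038]
eef_rot: [3.065, 0.192, -0.529]
force: [-0.1, -3.0, -2.6]
finger_gap: 0.143
```

```bash
python3 arc.py .03 .06 .08; python3 - <<'E'
from h import *
# obstacles behind case, initial cloud
s=load("scene0.npz"); t=load("top0.npz")
for s in (s,t):
    C=cloud(s).reshape(-1,3)
    for x0 in np.arange(.6,1.0,.05):
        m=(C[:,0]>x0)&(C[:,0]<x0+.05)&(C[:,1]>-.2)&(C[:,1]<.02)
        print(round(x0,2),m.sum(),C[m,2].max().round(3) if m.any() else None,end="; ")
    print()
E
```

```text
0.03 travel cm [ 0.308  0.005 -0.538] rot [ 0.0002 -0.03   -0.0002]
0.06 travel cm [ 0.632  0.01  -1.067] rot [ 0.0003 -0.06   -0.0003]
0.08 travel cm [ 0.857  0.013 -1.414] rot [ 0.0004 -0.08   -0.0005]
lid est from pos 0.763 radius 0.2067 r0 0.2092 from rot 0.342 lateral mm -0.4
q [-0.303, 0.382, 1.781, -0.149, 1.293, 1.207] F [-0.1 -3.  -2.6] T [-0.23 -0.78  0.05] gap 0.14338350205844105
0.6 645 0.157; 0.65 1268 0.168; 0.7 3103 0.189; 0.75 995 0.125; 0.8 2934 0.269; 0.85 1718 0.276; 0.9 4475 0.27; 0.95 3619 0.265; 
0.6 734 0.16; 0.65 1351 0.17; 0.7 1478 0.189; 0.75 809 0.117; 0.8 1733 0.269; 0.85 1320 0.276; 0.9 2030 0.272; 0.95 1732 0.266;
```

Call:
apply_moves(travel=[[0.5,0,-0.9],[0.74,0,-1.24],[0.74,0,-1.24],[0.74,0,-1.24],[0.74,0,-1.24],[0.74,0,-1.24],[0.74,0,-1.24],[0.74,0,-1.24]], delta_rot=[[0,-0.05,0],[0,-0.07,0],[0,-0.07,0],[0,-0.07,0],[0,-0.07,0],[0,-0.07,0],[0,-0.07,0],[0,-0.07,0]])

```text
time: 10.2
eef_pos: [0.571, -0.0927, 0.3509]
eef_rot: [2.772, 0.2, -1.346]
force: [-1.8, -2.6, 3.8]
finger_gap: 0.14
```

```bash
python3 arc.py .03 .06 .08; python3 - <<'E'
from h import *
from plant import optics
for nm in ["scene","top"]:
    s=optics.snapshot(nm); cv2.imwrite(f"pics/{nm}2.png",s["color"][:,:,::-1]); np.savez(nm+"2.npz",**s)
E
```

```text
0.03 travel cm [ 0.299  0.012 -0.538] rot [ 0.0006 -0.03   -0.0004]
0.06 travel cm [ 0.613  0.025 -1.066] rot [ 0.0012 -0.06   -0.0007]
0.08 travel cm [ 0.832  0.033 -1.413] rot [ 0.0016 -0.08   -0.0009]
lid est from pos 1.312 radius 0.2051 r0 0.2092 from rot 0.904 lateral mm 0.1
q [-0.195, 0.646, 1.33, -0.286, 2.026, 1.224] F [-1.8 -2.6  3.8] T [-0.18 -0.52  0.27] gap 0.14016048394902156
```

View pics/scene2.png

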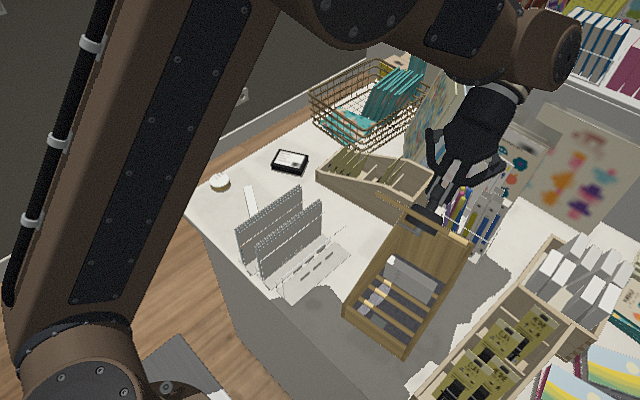

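View pics/top2.png

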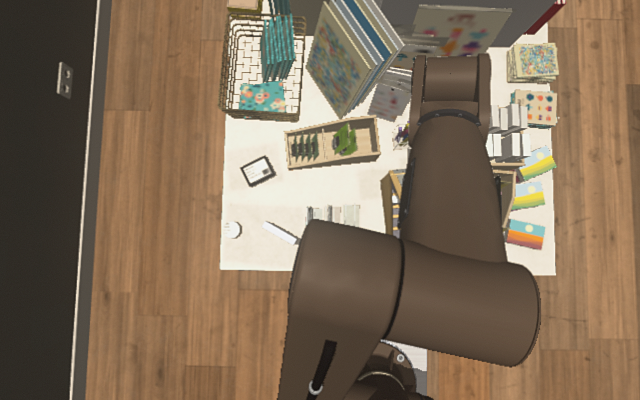

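The lid is open to about 1.3 rad, and the rails and the shown carton are visible inside (around (400,280) in the scene view). I'll swing it to about 1.6, then release.

Call:
apply_moves(travel=[[0.4,0,-0.72],[0.5,0,-0.9],[0.5,0,-0.9],[0.5,0,-0.9],[0.5,0,-0.9],[0.5,0,-0.9],[0.3,0,-0.54],[0,0,0]], delta_rot=[[0,-0.04,0],[0,-0.05,0],[0,-0.05,0],[0,-0.05,0],[0,-0.05,0],[0,-0.05,0],[0,-0.03,0],[0,0,0]])

```text
time: 11.3
eef_pos: [0.6383, -0.0843, 0.3511]
eef_rot: [2.5, 0.205, -1.782]
force: [0.5, -0.5, 6.1]
finger_gap: 0.139
```

```bash
python3 arc.py .03
```

```text
0.03 travel cm [ 0.298  0.019 -0.537] rot [ 0.001  -0.03   -0.0005]
lid est from pos 1.645 radius 0.2046 r0 0.2092 from rot 1.237 lateral mm 0.5
q [-0.156, 0.838, 1.075, -0.42, 2.407, 1.126] F [ 0.5 -0.5  6.1] T [ 0.1  -0.12 -0.21] gap 0.13906683899010566
```

Call:
apply_moves(travel=[[0,0,0],[0,0,0],[0,0,0],[0,0,-0.5],[0,0,-1.2],[0,0,-1.6],[0,0,-1.8],[0,0,-1.8]], delta_rot=[[0,0,0],[0,0,0],[0,0,0],[0,0,0],[0,0,0],[0,0,0],[0,0,0],[0,0,0]], gripper=6.0)

```text
time: 12.3
eef_pos: [0.705, -0.0747, 0.3732]
eef_rot: [2.501, 0.213, -1.787]
force: [0.2, -0.4, -0.1]
finger_gap: 0.701
```

```bash
python3 arc.py .03; python3 - <<'E'
from h import *; from kin import *
from plant import bot, optics
s=optics.snapshot("scene"); cv2.imwrite("pics/scene3.png",s["color"][:,:,::-1]); np.savez("scene3.npz",**s)
o=bot.observe();p,R=pose(o); q=o["joint_positions"]; print(p,fk(q,X)[0])
c,sn=np.cos(yaw),np.sin(yaw); uh=np.array([c,sn,0]); z=np.array([0,0,1.]); yl=np.array([-sn,c,0])
def tool(tilt): # tilt fwd from down ; heading: tool x = uh-ish like now? 
    d=uh*np.sin(tilt)-z*np.cos(tilt)
    y=R.as_matrix()[:,1]; y=yl*np.sign(y@yl); return Rot.from_matrix(np.c_[np.cross(y,d),y,d])
print(R.as_matrix().round(2)); 
A=HINGE-.06*uh+z*.37; RA=tool(0)
def tip(r,th): 
    a=th-sl; return HINGE-uh*r*np.cos(a)+z*r*np.sin(a)-yl*.035
n1=10;n2=10
qq=q
for lbl,tgt,RR in [("A",A,RA)]+[("B%.2f"%t,tip(.2,th)-tool(t).apply([0,0,.073])-off*uh,tool(t)) for t in (.4,.7,1.0) for th,off in ((1.65,.03),(1.65,0),(2.06,0))]:
    qq,e=ik(tgt,RR,qq); print(lbl,tgt.round(3),qq.round(3),round(e,4))
E
```

```text
0.03 travel cm [ 0.509  0.029 -0.531] rot [ 0.0012 -0.03   -0.0005]
lid est from pos 1.905 radius 0.2453 r0 0.2092 from rot 1.239 lateral mm 2.1
q [-0.134, 0.946, 0.783, -0.497, 2.584, 1.016] F [ 0.2 -0.4 -0.1] T [ 0.03 -0.39 -0.03] gap 0.7011077701185603
[ 0.70599365 -0.07437804  0.37343156] [ 0.70535334 -0.0744311   0.37304625]
[[ 0.32  0.15 -0.94]
 [ 0.08 -0.99 -0.13]
 [-0.94 -0.03 -0.33]]
A [ 0.547 -0.096  0.519] [-0.292  0.247  1.377  0.     1.517  1.16 ] 0.0
B0.40 [ 0.483 -0.139  0.404] [-0.494  0.129  1.863  0.305  0.84   0.789] 0.0
B0.40 [ 0.513 -0.135  0.404] [-0.456  0.173  1.809  0.288  0.84   0.838] 0.0
B0.40 [ 0.593 -0.125  0.416] [-0.374  0.279  1.63   0.239  0.89   0.96 ] 0.0
B0.70 [ 0.465 -0.141  0.392] [-0.593  0.079  2.039  0.811  0.619  0.279] 0.0
B0.70 [ 0.494 -0.137  0.392] [-0.544  0.121  1.989  0.786  0.594  0.34 ] 0.0
B0.70 [ 0.574 -0.128  0.405] [-0.438  0.22   1.824  0.668  0.582  0.543] 0.0
B1.00 [ 0.45  -0.142  0.376] [-0.691  0.094  2.21   1.55   0.655 -0.489] 0.0
B1.00 [ 0.48  -0.139  0.376] [-0.629  0.133  2.162  1.577  0.609 -0.472] 0.0
B1.00 [ 0.56  -0.129  0.388] [-0.5    0.219  2.003  1.541  0.51  -0.333] 0.0
```

View pics/scene3.png

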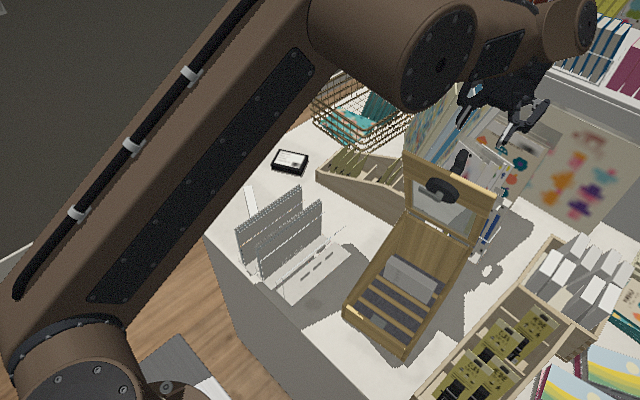

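```bash
python3 - <<'E'
from h import *; from kin import *
from plant import bot
o=bot.observe();p,R=pose(o); q=o["joint_positions"]
c,sn=np.cos(yaw),np.sin(yaw); uh=np.array([c,sn,0]); z=np.array([0,0,1.]); yl=np.array([-sn,c,0])
def tool(tilt):
    d=uh*np.sin(tilt)-z*np.cos(tilt); return Rot.from_matrix(np.c_[np.cross(-yl,d),-yl,d])
def tip(r,th): 
    a=th-sl; return HINGE-uh*r*np.cos(a)+z*r*np.sin(a)-yl*.035
B=tip(.2,1.65)-tool(.4).apply([0,0,.073])-.04*uh
way=[(np.array([.69,-.08,.50]),tool(-.72),5),(HINGE-.06*uh+z*.39,tool(-.1),5),(B,tool(.4),6)]
k=0
for pt,Rt,m in way:
    T,D=steps(p,R,pt,Rt,m)
    for t,d in zip(T,D): print(k,t,d); k+=1
    p,R=pt,Rt; q,e=ik(p,R,q); print(p.round(3),q.round(2),e.round(4))
E
```

```text
0 [-2.5, -0.01, -0.51] [0.0014, 0.1037, 0.0085]
1 [-2.44, 0.01, -0.77] [0.0014, 0.1037, 0.0085]
2 [-2.34, 0.02, -1.02] [0.0014, 0.1037, 0.0085]
3 [-2.22, 0.04, -1.25] [0.0014, 0.1037, 0.0085]
4 [-2.08, 0.06, -1.48] [0.0014, 0.1037, 0.0085]
[ 0.69 -0.08  0.5 ] [-0.16  0.74  0.7  -0.27  2.38  1.16] 0.0
5 [-2.68, -0.03, 1.31] [0.0, 0.124, 0.0]
6 [-2.82, -0.03, 0.97] [0.0, 0.124, 0.0]
7 [-2.92, -0.03, 0.62] [0.0, 0.124, 0.0]
8 [-2.97, -0.03, 0.25] [0.0, 0.124, 0.0]
9 [-2.98, -0.03, -0.12] [0.0, 0.124, 0.0]
[ 0.547 -0.096  0.539] [-0.28  0.27  1.3  -0.04  1.67  1.17] 0.0
10 [-1.07, 0.58, 2.38] [-0.0, 0.0833, 0.0]
11 [-1.27, 0.58, 2.28] [-0.0, 0.0833, 0.0]
12 [-1.45, 0.58, 2.16] [-0.0, 0.0833, 0.0]
13 [-1.63, 0.58, 2.04] [-0.0, 0.0833, 0.0]
14 [-1.79, 0.58, 1.89] [-0.0, 0.0833, 0.0]
15 [-1.94, 0.58, 1.74] [-0.0, 0.0833, 0.0]
[ 0.473 -0.14   0.404] [-0.51  0.11  1.88  0.31  0.84  0.77] 0.0
```

Call:
apply_moves(travel=[[-2.5,0,-0.5],[-2.4,0,-0.8],[-2.3,0,-1.0],[-2.2,0,-1.3],[-2.1,0,-1.5],[-2.7,0,1.3],[-2.8,0,1.0],[-2.9,0,0.6]], delta_rot=[[0,0.104,0.008],[0,0.104,0.008],[0,0.104,0.008],[0,0.104,0.008],[0,0.104,0.008],[0,0.124,0],[0,0.124,0],[0,0.124,0]], gripper=0)

```text
time: 13.35
eef_pos: [0.6037, -0.0889, 0.5199]
eef_rot: [3.075, 0.192, -0.502]
force: [-0.3, 0.4, 0.5]
finger_gap: 0.0
```

```bash
cat > plan2.py <<'E'
from h import *; from kin import *
from plant import bot
o=bot.observe();p,R=pose(o); q=o["joint_positions"]
c,sn=np.cos(yaw),np.sin(yaw); uh=np.array([c,sn,0]); z=np.array([0,0,1.]); yl=np.array([-sn,c,0])
def tool(tilt):
    d=uh*np.sin(tilt)-z*np.cos(tilt); return Rot.from_matrix(np.c_[np.cross(-yl,d),-yl,d])
def tip(r,th): 
    a=th-sl; return HINGE-uh*r*np.cos(a)+z*r*np.sin(a)-yl*.035
B=tip(.2,1.65)-tool(.4).apply([0,0,.073])-.04*uh
def run(way,p=p,R=R,q=q):
    k=0
    for pt,Rt,m in way:
        T,D=steps(p,R,pt,Rt,m)
        for t,d in zip(T,D): print(k,t,d); k+=1
        p,R=pt,Rt; q,e=ik(p,R,q); print(p.round(3),q.round(2),e.round(4))
E
python3 - <<'E'
from plan2 import *
print(p,(tool(0).inv()*R).as_rotvec(),q.round(2))
run([(HINGE-.08*uh+z*.37,tool(0),3),(B,tool(.4),5)])
E
```

```text
[ 0.60370551 -0.0888704   0.51989167] [-0.00048694 -0.32352878 -0.00618187] [-0.22  0.44  1.11 -0.11  1.9   1.2 ]
0 [-2.43, -0.01, 0.85] [0.0002, 0.1078, 0.0021]
1 [-2.51, -0.01, 0.58] [0.0002, 0.1078, 0.0021]
2 [-2.56, -0.0, 0.31] [0.0002, 0.1078, 0.0021]
[ 0.527 -0.098  0.519] [-0.31  0.21  1.42 -0.    1.51  1.14] 0.0
3 [-1.17, 0.7, 2.31] [-0.0, 0.08, 0.0]
4 [-1.35, 0.7, 2.21] [-0.0, 0.08, 0.0]
5 [-1.52, 0.7, 2.09] [-0.0, 0.08, 0.0]
6 [-1.68, 0.7, 1.96] [-0.0, 0.08, 0.0]
7 [-1.83, 0.7, 1.82] [-0.0, 0.08, 0.0]
[ 0.473 -0.14   0.404] [-0.51  0.11  1.88  0.31  0.84  0.77] 0.0
```

Call:
apply_moves(travel=[[-3.2,0,0.9],[-3.3,0,0.6],[-3.3,0,0.3],[-1.2,0.7,2.3],[-1.3,0.7,2.2],[-1.4,0.7,2.1],[-1.5,0.7,2.0],[-1.5,0.7,1.8]], delta_rot=[[0,0.108,0.002],[0,0.108,0.002],[0,0.108,0.002],[0,0.08,0],[0,0.08,0],[0,0.08,0],[0,0.08,0],[0,0.08,0]])

```text
time: 14.35
eef_pos: [0.4498, -0.1408, 0.4093]
eef_rot: [-3.044, -0.175, -0.676]
force: [0.7, 0.3, -0.2]
finger_gap: -0.003
```

```bash
python3 - <<'E'
from plan2 import *
from plant import optics
s=optics.snapshot("scene"); cv2.imwrite("pics/scene4.png",s["color"][:,:,::-1]); np.savez("scene4.npz",**s)
C=cloud(s)
print(p,(tool(0).inv()*R).as_rotvec(),q.round(2), "tip",R.apply([0,0,.073])+p)
F=tip(.2,2.06)-tool(.4).apply([0,0,.073])
run([(F,tool(.4),8)])
E
```

```text
[ 0.44979487 -0.14082437  0.40934712] [-0.00709956  0.43673203  0.00385195] [-0.54  0.07  1.93  0.35  0.82  0.71] tip [ 0.48052051 -0.13772692  0.34320076]
0 [1.66, 0.01, 0.69] [0.001, -0.0046, -0.0003]
1 [1.67, 0.01, 0.68] [0.001, -0.0046, -0.0003]
2 [1.67, 0.01, 0.67] [0.001, -0.0046, -0.0003]
3 [1.67, 0.02, 0.66] [0.001, -0.0046, -0.0003]
4 [1.68, 0.02, 0.65] [0.001, -0.0046, -0.0003]
5 [1.68, 0.02, 0.65] [0.001, -0.0046, -0.0003]
6 [1.68, 0.02, 0.64] [0.001, -0.0046, -0.0003]
7 [1.69, 0.02, 0.63] [0.001, -0.0046, -0.0003]
[ 0.593 -0.125  0.416] [-0.37  0.28  1.63  0.24  0.89  0.96] 0.0
```

View pics/scene4.png

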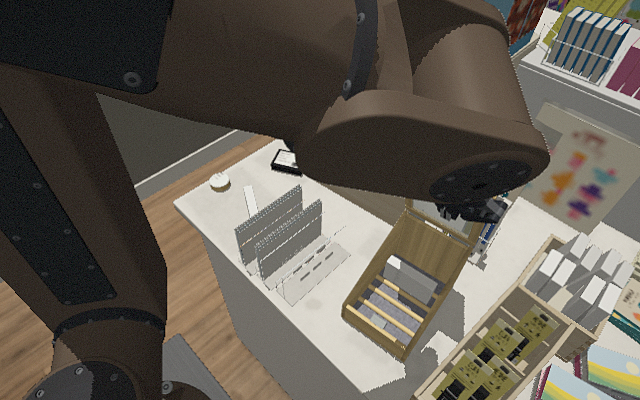

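Call:
apply_moves(travel=[[1.7,0,0.7],[1.7,0,0.7],[1.7,0,0.7],[1.7,0,0.7],[1.7,0,0.7],[1.6,0,0.6],[1.5,0,0.6],[1.4,0,0.5]], delta_rot=[[0,-0.004,0],[0,-0.004,0],[0,-0.004,0],[0,-0.004,0],[0,-0.004,0],[0,-0.004,0],[0,-0.004,0],[0,-0.004,0]])

```text
time: 15.4
eef_pos: [0.5986, -0.121, 0.4175]
eef_rot: [-3.06, -0.174, -0.616]
force: [-1.8, -0.0, -1.2]
finger_gap: 0.005
```

```bash
cat > lidang.py <<'E'
from h import *
def lid(s):
    C=cloud(s); d=C-HINGE; uh=np.array([np.cos(yaw),np.sin(yaw),0]); x=d@uh; l=d@lat
    hsv=cv2.cvtColor(s["color"],cv2.COLOR_RGB2HSV)
    m=(abs(l)<.073)&(d[...,2]>.05)&(d[...,2]<.235)&(abs(x)<.13)&(hsv[...,0]>10)&(hsv[...,0]<32)&(hsv[...,1]>60)
    Y=np.c_[x[m],d[...,2][m]]; 
    if len(Y)<20: return None
    keep=np.ones(len(Y),bool)
    for i in range(8):
        c=Y[keep].mean(0); v=np.linalg.svd(Y[keep]-c,full_matrices=False)[2]; t=v[0]*np.sign(v[0][1]); e=(Y-c)@v[1]; keep=abs(e)<max(.004,e[keep].std()*1.5)
    return np.arctan2(t[1],-t[0])+sl, keep.sum(), e[keep].std(), c
if __name__=="__main__":
    from plant import optics
    import sys
    for nm in sys.argv[1:]:
        s=optics.snapshot(nm); print(nm,lid(s)); np.savez(nm+"L.npz",**s); cv2.imwrite(f"pics/{nm}L.png",s["color"][:,:,::-1])
E
python3 - <<'E'
from plan2 import *
print(p,(tool(0).inv()*R).as_rotvec(),q.round(2), "tip",R.apply([0,0,.073])+p,o["force"])
t=R.apply([0,0,.073])+p-HINGE; print("tip rel hinge",t@uh,t[2],t@yl)
import lidang; 
for f in ("scene3.npz","scene4.npz"): print(lidang.lid(load(f)))
E
python3 lidang.py scene
```

```text
[ 0.59858566 -0.1210461   0.41749164] [-0.00850377  0.3969705   0.00523349] [-0.36  0.28  1.62  0.22  0.89  0.99] tip [ 0.62668922 -0.11837919  0.35017094] [-1.78506564 -0.00757911 -1.23254383]
tip rel hinge 0.016620522002069607 0.20117093551183754 -0.03197203494585427
(np.float64(1.6402764865591744), np.int64(2269), np.float64(0.0010228488482477227), array([-0.0675359 ,  0.17066229]))
(np.float64(1.6389783646596183), np.int64(174), np.float64(0.0006596447084278627), array([-0.03428419,  0.0855172 ]))
scene (np.float64(2.1318304961581886), np.int64(3242), np.float64(0.0010712474431152808), array([0.02000904, 0.16407467]))
```

View pics/sceneL.png

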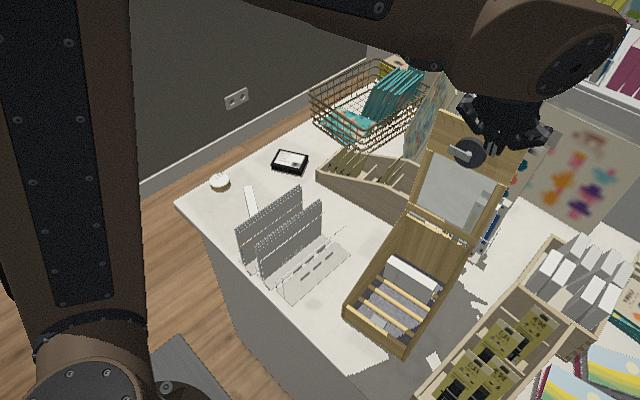

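```bash
python3 - <<'E'
from h import *
uh=np.array([np.cos(yaw),np.sin(yaw),0]); yl=np.array([-np.sin(yaw),np.cos(yaw),0]); CC=HINGE-.1005*uh
s=load("sceneL.npz"); C=cloud(s); d=C-CC; x=d@uh*1e3; y=d@yl*1e3; z=C[...,2]*1e3
print("case centre",CC)
# profile of z over x in middle band
for a in range(-96,100,4):
    m=(abs(y+5)<45)&(x>=a)&(x<a+4)&(z<150)&(z>-5)
    if m.sum()>5: print(a,m.sum(),np.percentile(z[m],[10,50,90]).round(1),end=" | ")
print()
m=(z>60)&(z<80)&(x>-20)&(x<70)&(abs(y)<60)&(s["color"].min(2)>140)
q=np.c_[x[m],y[m]].astype(np.float32); print("shown top",m.sum(),np.median(z[m]),cv2.minAreaRect(q))
for nm in ("top0","scene0"):
    s=load(nm+".npz"); C=cloud(s)
    m=(C[...,2]>.05)&(C[...,2]<.07)&(C[...,0]>.38)&(C[...,0]<.49)&(C[...,1]>.222)&(C[...,1]<.34)
    k,l,st,ce=cv2.connectedComponentsWithStats(m.astype(np.uint8)); i=1+np.argmax(st[1:,4]); m=l==i
    Y=C[m]; print(nm,m.sum(),np.median(Y[:,2]),cv2.minAreaRect(Y[:,:2].astype(np.float32)), Y.mean(0))
E
```

```text
case centre [ 0.50660697 -0.1004996   0.149     ]
-96 79 [52.4 54.1 56.6] | -92 45 [55.  57.8 59.6] | -88 38 [58.  59.5 61.8] | -84 14 [54.2 59.7 61. ] | -76 31 [ 8.4  9.7 11.2] | -72 59 [ 8.2  9.6 11.2] | -68 52 [ 7.7  9.5 11.5] | -64 60 [ 7.6  9.5 11.2] | -60 84 [ 8.1  9.7 11.3] | -56 150 [ 8.4 12.9 16.4] | -52 87 [14.2 16.2 17.5] | -48 44 [13.4 15.7 16.7] | -44 59 [ 8.2  9.9 11.1] | -40 86 [ 7.9  9.4 10.7] | -36 90 [ 8.2  9.7 11.6] | -32 85 [ 7.8  9.5 11.3] | -28 79 [ 8.   9.3 10.5] | -24 86 [ 7.6  9.8 10.8] | -20 143 [ 8.6 12.5 16.2] | -16 94 [14.1 16.  17.6] | -12 34 [13.5 14.8 16.2] | -8 47 [ 7.9  9.4 11.3] | -4 83 [ 7.9  9.2 11. ] | 0 73 [ 7.8  9.3 11.2] | 4 82 [ 7.8  9.2 11.1] | 8 135 [ 8.4 11.5 16.4] | 12 101 [13.5 16.  17.6] | 16 41 [13.9 15.9 17.3] | 20 610 [15.7 40.7 64.9] | 24 213 [16.1 59.5 70.4] | 28 81 [67.8 69.4 71.1] | 32 78 [67.9 69.5 70.9] | 36 84 [68.  69.5 71.3] | 40 61 [67.8 69.  70.6] | 80 29 [ 8.1 10.  11.4] | 84 72 [ 8.   9.7 11.4] | 88 1294 [ 20.1  78.1 132.9] | 92 656 [ 26.3  97.  143.1] | 96 90 [142.7 144.6 149.5] | 
shown top 470 69.41194459646795 ((33.55850601196289, 2.480815887451172), (105.13037872314453, 22.17125129699707), 89.94721984863281)
top0 275 0.06018376520280031 ((0.4326856732368469, 0.2785649001598358), (0.10462187230587006, 0.02064208686351776), 61.53364562988281) [0.43279243 0.27824542 0.06002002]
scene0 267 0.05961752913152695 ((0.43438243865966797, 0.2822544276714325), (0.09699615091085434, 0.020138641819357872), 61.53829574584961) [0.43427318 0.28259253 0.05955126]
```

```bash
python3 - <<'E'
from plan2 import *
def down(h): # tool down with tool y heading h
    y=np.array([np.cos(h),np.sin(h),0]); d=-z; return Rot.from_matrix(np.c_[np.cross(y,d),y,d])
A=p-uh*.10+z*.0
G=np.array([.4328,.2788,.20]); RG=down(np.radians(-28.5))
RA=tool(.2)
# two legs: 4 rows back, 12 rows cyl
T,D=steps(p,R,A,RA,4); 
for t,d in zip(T,D): print(t,d)
T,D=steps(A,RA,G,RG,12,cyl=True)
for t,d in zip(T,D): print(t,d)
qq,e=ik(A,RA,q);print(qq.round(2),e); qq,e=ik(G,RG,qq);print(qq.round(2),e)
qq,e=ik(G-[0,0,.104],RG,qq);print(qq.round(2),e)
E
```

```text
[-2.3, 0.02, -0.97] [0.0023, -0.0495, -0.0011]
[-2.35, 0.01, -0.85] [0.0023, -0.0495, -0.0011]
[-2.39, 0.01, -0.74] [0.0023, -0.0495, -0.0011]
[-2.42, 0.0, -0.62] [0.0023, -0.0495, -0.0011]
[0.8, -3.39, 2.01] [0.008, -0.0154, -0.0793]
[0.87, -3.39, 1.98] [0.008, -0.0154, -0.0793]
[0.94, -3.38, 1.95] [0.008, -0.0154, -0.0793]
[1.0, -3.38, 1.93] [0.008, -0.0154, -0.0793]
[1.07, -3.37, 1.9] [0.008, -0.0154, -0.0793]
[1.14, -3.36, 1.88] [0.008, -0.0154, -0.0793]
[1.2, -3.34, 1.86] [0.008, -0.0154, -0.0793]
[1.27, -3.32, 1.85] [0.008, -0.0154, -0.0793]
[1.33, -3.3, 1.83] [0.008, -0.0154, -0.0793]
[1.4, -3.28, 1.82] [0.008, -0.0154, -0.0793]
[1.46, -3.26, 1.82] [0.008, -0.0154, -0.0793]
[1.52, -3.23, 1.81] [0.008, -0.0154, -0.0793]
[-0.42  0.18  1.73  0.12  1.06  0.98] 4.139238414584814e-14
[0.44 0.48 1.94 0.   0.73 0.94] 1.0411230838872332e-12
[ 0.44  0.65  2.   -0.    0.49  0.94] 6.08456525037802e-11
```

Call:
apply_moves(travel=[[-2.3,0,-1.0],[-2.4,0,-0.8],[-2.4,0,-0.7],[-2.4,0,-0.6],[0.8,-3.4,2.0],[0.9,-3.4,2.0],[0.9,-3.4,2.0],[1.0,-3.4,1.9]], delta_rot=[[0.002,-0.05,-0.001],[0.002,-0.05,-0.001],[0.002,-0.05,-0.001],[0.002,-0.05,-0.001],[0.008,-0.015,-0.079],[0.008,-0.015,-0.079],[0.008,-0.015,-0.079],[0.008,-0.015,-0.079]])

```text
time: 16.45
eef_pos: [0.5205, 0.0153, 0.3473]
eef_rot: [3.057, 0.687, 0.205]
force: [0.1, -0.9, -0.1]
finger_gap: 0.0
```

```bash
cat >> plan2.py <<'E'
def down(h):
    y=np.array([np.cos(h),np.sin(h),0]); d=-z; return Rot.from_matrix(np.c_[np.cross(y,d),y,d])
RG=down(np.radians(-28.5)); RP=down(yaw)
E
python3 - <<'E'
from plan2 import *
print(p,q.round(2))
G=np.array([.4328,.2788,.20])
T,D=steps(p,R,G,RG,8,cyl=True)
for t,d in zip(T,D): print(t,d)
E
```

```text
[0.52048327 0.01528747 0.34729218] [-0.11  0.26  1.81  0.05  0.95  0.99]
[1.0, -3.36, 1.88] [0.0086, -0.0142, -0.0788]
[1.07, -3.35, 1.87] [0.0086, -0.0142, -0.0788]
[1.13, -3.33, 1.86] [0.0086, -0.0142, -0.0788]
[1.2, -3.3, 1.85] [0.0086, -0.0142, -0.0788]
[1.26, -3.28, 1.84] [0.0086, -0.0142, -0.0788]
[1.33, -3.25, 1.84] [0.0086, -0.0142, -0.0788]
[1.39, -3.22, 1.84] [0.0086, -0.0142, -0.0788]
[1.45, -3.19, 1.84] [0.0086, -0.0142, -0.0788]
```

Call:
apply_moves(travel=[[1.0,-3.4,1.6],[1.1,-3.4,1.6],[1.1,-3.3,1.6],[1.2,-3.3,1.6],[1.3,-3.3,1.8],[1.3,-3.3,2.0],[1.4,-3.2,2.2],[1.4,-3.2,2.2]], delta_rot=[[0.009,-0.014,-0.079],[0.009,-0.014,-0.079],[0.009,-0.014,-0.079],[0.009,-0.014,-0.079],[0.009,-0.014,-0.079],[0.009,-0.014,-0.079],[0.009,-0.014,-0.079],[0.009,-0.014,-0.079]], gripper=5.0)

```text
time: 17.45
eef_pos: [0.432, 0.294, 0.201]
eef_rot: [2.674, 1.635, 0.006]
force: [0.3, 0.1, -0.0]
finger_gap: 0.587
```

```bash
python3 lidang.py top wrist; python3 - <<'E'
from plan2 import *
print(p,q.round(2))
G=np.array([.4328,.2788,.096])
print("err now (tool, cm)",R.inv().apply(G-p)*100,(R.inv()*RG).as_rotvec())
for nm in ("topL","wristL"):
    s=load(nm+".npz"); C=cloud(s)
    m=(C[...,2]>.05)&(C[...,2]<.07)&(C[...,0]>.38)&(C[...,0]<.49)&(C[...,1]>.222)&(C[...,1]<.34)
    k,l,st,ce=cv2.connectedComponentsWithStats(m.astype(np.uint8)); i=1+np.argmax(st[1:,4]); m=l==i
    Y=C[m]; print(nm,m.sum(),np.median(Y[:,2]),cv2.minAreaRect(Y[:,:2].astype(np.float32)))
E
```

```text
top (np.float64(2.149797898023648), np.int64(944), np.float64(0.0011621412093909824), array([0.02446766, 0.18143067]))
wrist None
[0.43045569 0.29471364 0.19966703] [ 0.48  0.49  1.92 -0.01  0.74  0.95]
err now (tool, cm) [-1.27562367  0.87427292 10.37614341] [0.00553354 0.00339568 0.02629388]
topL 60 0.06006857716705153 ((0.4145245850086212, 0.2453288435935974), (0.02914431318640709, 0.020139148458838463), 62.56235122680664)
wristL 3778 0.059598977488332684 ((0.43321657180786133, 0.27690839767456055), (0.10580848902463913, 0.020612984895706177), 61.36457443237305)
```

View pics/wristL.png

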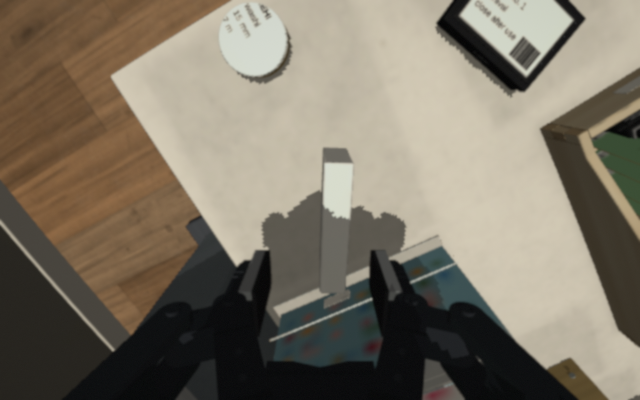

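View pics/topL.png

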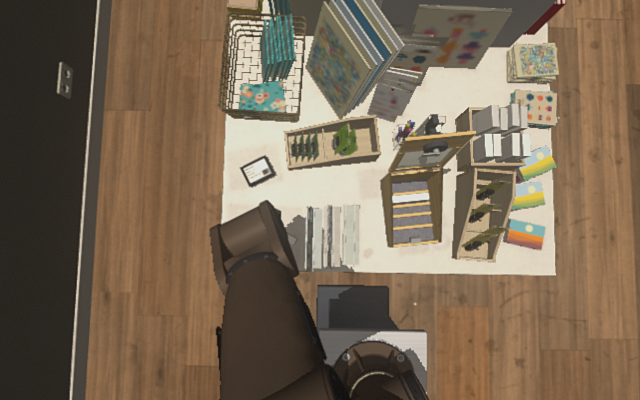

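The wrist view shows the carton upright between the open fingers, from (337,150) to (333,290). The top view shows the lid standing open. Descending to grasp.

Call:
apply_moves(travel=[[-0.6,0.4,0.6],[-0.6,0.4,1.2],[-0.1,0.1,1.5],[0,0,1.6],[0,0,1.6],[0,0,1.6],[0,0,1.4],[0,0,0.8]], delta_rot=[[0.003,0.002,0.013],[0.003,0.002,0.013],[0,0,0],[0,0,0],[0,0,0],[0,0,0],[0,0,0],[0,0,0]])

```text
time: 18.55
eef_pos: [0.4384, 0.2734, 0.0938]
eef_rot: [2.712, 1.583, 0.012]
force: [-0.8, 0.5, 0.3]
finger_gap: 0.583
```

```bash
python3 - <<'E'
from plan2 import *
G=np.array([.433,.278,.096])
print(p,"err now (tool, cm)",R.inv().apply(G-p)*100,(R.inv()*RG).as_rotvec(),o["force"])
E
```

```text
[0.43835006 0.27340363 0.09377043] err now (tool, cm) [ 0.13857588 -0.6908391  -0.22526572] [ 0.00459829 -0.00602016 -0.01655678] [-0.84978271  0.49117303  0.32805681]
```

Call:
apply_moves(travel=[[0.1,-0.6,-0.2],[0,-0.1,0],[0,0,0],[0,0,0],[0,0,0],[0,0,0],[0,0,0],[0,0,0]], delta_rot=[[0.004,-0.006,-0.016],[0,0,0],[0,0,0],[0,0,0],[0,0,0],[0,0,0],[0,0,0],[0,0,0]], gripper=1.0, force=25)

```text
time: 19.55
eef_pos: [0.4328, 0.278, 0.0969]
eef_rot: [2.699, 1.606, 0.003]
force: [-0.0, 0.4, 0.4]
finger_gap: 0.24
```

```bash
python3 - <<'E'
from plan2 import *
G=np.array([.433,.278,.096])
print(p,"err now (tool, cm)",R.inv().apply(G-p)*100,(R.inv()*RG).as_rotvec(),o["force"],o["finger_gap"])
SL=HINGE-.1305*uh; SL[2]=.010; print("slot",SL)
V=np.array([.433,.270,.26]); 
W=SL+z*.25
# offset of carton mid from TCP along length will be handled later
T,D=steps(p,R,p+z*.15,R,4)
for t,d in zip(T,D): print(t,d)
T,D=steps(p+z*.15,R,W,RP,12,cyl=True)
for t,d in zip(T,D): print(t,d)
E
```

```text
[0.43277944 0.27804991 0.09687479] err now (tool, cm) [0.00603951 0.02164077 0.08751665] [ 0.00143243 -0.00108751  0.00016528] [-0.03814287  0.38802885  0.39508533] 0.23957727309298663
slot [ 0.476818   -0.10405172  0.01      ]
[0.0, 0.01, -3.75] [0.0, 0.0, 0.0]
[0.0, 0.01, -3.75] [0.0, 0.0, 0.0]
[0.0, 0.01, -3.75] [0.0, 0.0, 0.0]
[0.0, 0.01, -3.75] [0.0, 0.0, 0.0]
[-1.9, 2.78, -0.11] [0.0001, -0.0001, -0.0513]
[-2.21, 2.53, -0.11] [0.0001, -0.0001, -0.0513]
[-2.47, 2.24, -0.11] [0.0001, -0.0001, -0.0513]
[-2.71, 1.93, -0.11] [0.0001, -0.0001, -0.0513]
[-2.9, 1.59, -0.11] [0.0001, -0.0001, -0.0513]
[-3.06, 1.24, -0.11] [0.0001, -0.0001, -0.0513]
[-3.17, 0.87, -0.11] [0.0001, -0.0001, -0.0513]
[-3.23, 0.49, -0.11] [0.0001, -0.0001, -0.0513]
[-3.25, 0.11, -0.11] [0.0001, -0.0001, -0.0513]
[-3.23, -0.27, -0.11] [0.0001, -0.0001, -0.0513]
[-3.16, -0.64, -0.11] [0.0001, -0.0001, -0.0513]
[-3.05, -1.0, -0.11] [0.0001, -0.0001, -0.0513]
```

Call:
apply_moves(travel=[[0,0,-3.0],[0,0,-4.5],[0,0,-4.5],[0,0,-4.5],[-1.9,2.8,-0.5],[-2.2,2.5,-0.2],[-2.5,2.2,0],[-2.7,1.9,0]], delta_rot=[[0,0,0],[0,0,0],[0,0,0],[0,0,0],[0,0,-0.051],[0,0,-0.051],[0,0,-0.051],[0,0,-0.051]])

```text
time: 20.55
eef_pos: [0.4814, 0.1521, 0.2748]
eef_rot: [2.512, 1.885, 0.002]
force: [1.5, 0.1, 0.0]
finger_gap: 0.24
```

```bash
python3 - <<'E'
from plan2 import *
SL=HINGE-.1305*uh; SL[2]=.010
print(p,o["finger_gap"],q.round(2))
T,D=steps(p,R,SL+z*.24,RP,8,cyl=True)
for t,d in zip(T,D): print(t,d)
E
```

```text
[0.48138089 0.15208872 0.27479428] 0.2398717386175091 [ 0.18  0.36  1.88 -0.    0.9   0.46]
[-2.9, 1.55, 0.31] [0.0003, 0.0, -0.0502]
[-3.04, 1.2, 0.31] [0.0003, 0.0, -0.0502]
[-3.15, 0.84, 0.31] [0.0003, 0.0, -0.0502]
[-3.21, 0.47, 0.31] [0.0003, 0.0, -0.0502]
[-3.23, 0.1, 0.31] [0.0003, 0.0, -0.0502]
[-3.21, -0.27, 0.31] [0.0003, 0.0, -0.0502]
[-3.14, -0.64, 0.31] [0.0003, 0.0, -0.0502]
[-3.03, -0.99, 0.31] [0.0003, 0.0, -0.0502]
```

Call:
apply_moves(travel=[[-2.9,1.5,0.3],[-3.0,1.2,0.3],[-3.1,0.8,0.3],[-3.2,0.5,0.3],[-3.2,0.1,0.3],[-3.2,-0.3,0.3],[-2.8,-0.6,0.3],[-1.5,-0.6,0.3]], delta_rot=[[0,0,-0.05],[0,0,-0.05],[0,0,-0.05],[0,0,-0.05],[0,0,-0.05],[0,0,-0.05],[0,0,-0.05],[0,0,-0.05]])

```text
time: 21.55
eef_pos: [0.4799, -0.0927, 0.2501]
eef_rot: [2.073, 2.358, 0.002]
force: [-0.5, 0.0, -0.2]
finger_gap: 0.233
```

```bash
python3 - <<'E'
from plan2 import *
from plant import optics
SL=HINGE-.1305*uh; SL[2]=.010
print(p,o["finger_gap"],q.round(2),"err to slot above (tool cm)",R.inv().apply(SL-p)*100,(R.inv()*RP).as_rotvec())
s=optics.snapshot("wrist"); np.savez("w5.npz",**s); cv2.imwrite("pics/w5.png",s["color"][:,:,::-1])
t=optics.snapshot("scene"); np.savez("s5.npz",**t); cv2.imwrite("pics/s5.png",t["color"][:,:,::-1])
E
```

```text
[ 0.47992568 -0.09274056  0.25008195] 0.2328518350338074 [-0.33  0.37  1.95  0.    0.82 -0.46] err to slot above (tool cm) [-1.06868106 -0.51025139 24.00764445] [0.00237085 0.0005372  0.01004275]
```

View pics/w5.png

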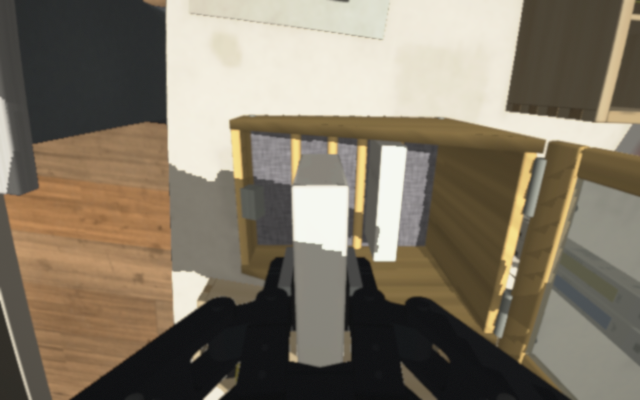

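View pics/s5.png

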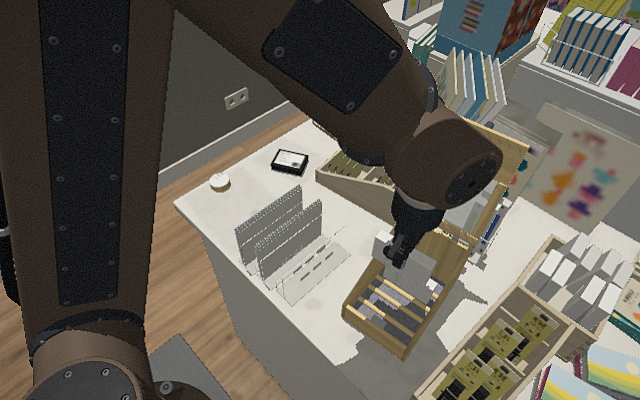

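```bash
python3 - <<'E'
from plan2 import *
s=load("w5.npz"); C=cloud(s)
L=(C-p)@R.as_matrix() # tool frame
m=(abs(L[...,1])<.02)&(L[...,2]>.02)&(L[...,2]<.06)&(abs(L[...,0])<.08)&(s["color"].min(2)>90)
k,l,st,ce=cv2.connectedComponentsWithStats(m.astype(np.uint8)); i=1+np.argmax(st[1:,4]); m=l==i
Y=L[m]; print(m.sum(),"depth med",np.percentile(Y[:,2],[5,50,95]),cv2.minAreaRect((Y[:,:2]*1e3).astype(np.float32)))
# shown carton + rails in case frame from wrist
CC=HINGE-.1005*uh; d=C-CC; x=d@uh*1e3;y=d@yl*1e3;zz=C[...,2]*1e3
m=(zz>62)&(zz<78)&(x>10)&(x<60)&(abs(y)<62)&(s["color"].min(2)>100)
print("shown",m.sum(),np.median(zz[m]),cv2.minAreaRect(np.c_[x[m],y[m]].astype(np.float32)))
for a in range(-96,30,3):
    m=(y>20)&(y<55)&(x>=a)&(x<a+3)&(zz<40)&(zz>-5)
    if m.sum()>20: print(a,m.sum(),np.percentile(zz[m],[50,90]).round(1),end=" | ")
E
```

```text
9956 depth med [0.03521861 0.03613825 0.04434249] ((10.25958251953125, 1.270090103149414), (22.246658325195312, 84.5583724975586), 89.67135620117188)
shown 2871 69.56239850977242 ((33.84047317504883, 1.2140159606933594), (105.71688079833984, 21.009010314941406), 89.89326477050781)
-96 142 [22.5 35.4] | -93 219 [14.  36.2] | -90 106 [ 9.6 10.4] | -87 107 [ 9.6 10.6] | -84 105 [ 9.8 10.5] | -81 102 [ 9.6 10.6] | -78 106 [ 9.7 10.5] | -75 108 [ 9.5 10.4] | -72 103 [ 9.7 10.5] | -69 106 [ 9.6 10.4] | -66 108 [ 9.5 10.4] | -63 104 [ 9.6 10.4] | -60 104 [ 9.7 10.5] | -57 99 [ 9.9 10.9] | -54 102 [15.5 16.8] | -51 113 [16.7 17.5] | -48 91 [15.6 16.9] | -45 61 [10.2 13.2] | -42 57 [ 9.6 10.5] | -39 57 [ 9.7 10.6] | -36 57 [ 9.5 10.3] | -33 55 [ 9.6 10.5] | -30 54 [ 9.6 10.3] | -27 58 [ 9.5 10.2] | -24 57 [ 9.6 10.4] | -21 62 [10.  12.9] | -18 51 [15.4 16.4] | -15 51 [16.5 17.4] | -12 51 [15.7 16.9] | -9 49 [ 9.8 13. ] | -6 68 [ 9.6 10.5] | -3 94 [ 9.4 10.4] | 0 89 [ 9.7 10.8] | 3 95 [ 9.6 10.5] | 6 91 [ 9.7 10.6] | 9 113 [10.9 14.5] | 12 102 [15.9 16.7] | 15 96 [16.4 17.4] | 18 69 [15.1 16.1] | 21 247 [20.  36.2] |
```

Call:
apply_moves(travel=[[-0.5,-0.3,0.4],[-0.5,-0.3,0.8],[-0.1,-0.1,1.0],[0,0,1.0],[0,0,0.8],[0,0,0.4],[0,0,0],[0,0,0]], delta_rot=[[0.002,0,0.01],[0,0,0],[0,0,0],[0,0,0],[0,0,0],[0,0,0],[0,0,0],[0,0,0]])

```text
time: 22.65
eef_pos: [0.4741, -0.1033, 0.2025]
eef_rot: [-2.089, -2.345, 0.001]
force: [-0.4, -0.3, -1.1]
finger_gap: 0.234
```

```bash
cat > pl.py <<'E'
from plan2 import *
SL=HINGE-.1323*uh; SL[2]=.108
print(p,o["finger_gap"],"err to release (tool cm)",R.inv().apply(SL-p)*100,(R.inv()*RP).as_rotvec(),o["force"].round(1))
E
python3 pl.py
```

```text
[ 0.47410915 -0.10329492  0.20251049] 0.23427969643172147 err to release (tool cm) [-0.10912211  0.09051671  9.45093241] [-0.00107617 -0.00022842 -0.00302056] [-0.4 -0.3 -1.1]
```

Call:
apply_moves(travel=[[-0.1,0.1,0.6],[0,0,1.2],[0,0,1.4],[0,0,1.4],[0,0,1.2],[0,0,0.9],[0,0,0.4],[0,0,0]], delta_rot=[[0,0,-0.003],[0,0,0],[0,0,0],[0,0,0],[0,0,0],[0,0,0],[0,0,0],[0,0,0]])

```text
time: 23.65
eef_pos: [0.475, -0.1042, 0.1259]
eef_rot: [-2.085, -2.348, 0.001]
force: [-0.7, -0.6, -0.5]
finger_gap: 0.239
```

```bash
python3 pl.py; python3 - <<'E'
from plan2 import *
from plant import optics
s=optics.snapshot("wrist"); np.savez("w6.npz",**s); cv2.imwrite("pics/w6.png",s["color"][:,:,::-1])
C=cloud(s); L=(C-p)@R.as_matrix()
m=(abs(L[...,1])<.02)&(L[...,2]>.02)&(L[...,2]<.06)&(abs(L[...,0])<.08)&(s["color"].min(2)>90)
k,l,st,ce=cv2.connectedComponentsWithStats(m.astype(np.uint8)); i=1+np.argmax(st[1:,4]); m=l==i
CC=HINGE-.1005*uh; d=C-CC; x=d@uh*1e3;y=d@yl*1e3;zz=C[...,2]*1e3
print("carton case",m.sum(),np.median(zz[m]),cv2.minAreaRect(np.c_[x[m],y[m]].astype(np.float32)))
for a in range(-60,30,3):
    mm=(y>45)&(y<64)&(x>=a)&(x<a+3)&(zz<40)&(zz>-5)
    if mm.sum()>10: print(a,mm.sum(),np.percentile(zz[mm],[50,90]).round(1),end=" | ")
E
```

```text
[ 0.47503258 -0.10421076  0.12594391] 0.23888812939321513 err to release (tool cm) [-0.00648701  0.00244419  1.79438613] [-1.82551827e-03 -6.34683887e-04  6.36343520e-05] [-0.7 -0.6 -0.5]
carton case 9926 89.66455662374253 ((-30.724273681640625, 10.735063552856445), (22.110456466674805, 84.10733795166016), 0.3522951602935791)
-60 55 [ 9.5 10.4] | -57 42 [10.1 10.8] | -54 59 [15.4 16.4] | -51 62 [16.4 17.2] | -48 63 [15.9 16.7] | -45 41 [10.4 14.6] | -42 33 [31.6 38.4] | -39 35 [32.2 37.6] | -36 30 [33.2 37.6] | -33 26 [32.5 37.5] | -30 26 [34.3 38. ] | -27 25 [34.3 38.2] | -24 18 [34.6 39.4] | -21 23 [ 9.7 11.9] | -18 37 [15.1 16.3] | -15 34 [16.4 17.3] | -12 30 [16.1 16.8] | -9 17 [10.2 14.5] | -6 16 [ 9.5 10.7] | -3 16 [10.  10.5] | 0 11 [ 9.5 10.3] | 9 13 [10.9 13.9] | 12 16 [16.1 16.7] | 15 14 [16.1 17.2] | 21 36 [31.9 38.3] | 24 52 [32.7 39.1] |
```

View pics/w6.png

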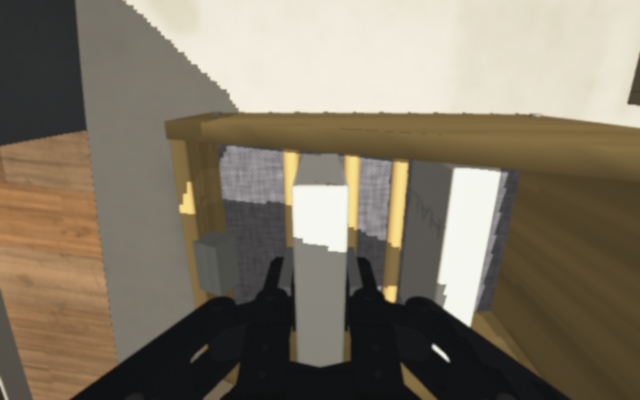

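The carton (top face around (320,260)) sits midway between the two front rails at x≈290 and x≈352. Lowering it now.

Call:
apply_moves(travel=[[0,0,0.3],[0,0,0.4],[0,0,0.4],[0,0,0.3],[0,0,0.2],[0,0,0.1],[0,0,0],[0,0,0]], delta_rot=[[0,0,0],[0,0,0],[0,0,0],[0,0,0],[0,0,0],[0,0,0],[0,0,0],[0,0,0]])

```text
time: 24.7
eef_pos: [0.4754, -0.1043, 0.1088]
eef_rot: [2.086, 2.349, -0.0]
force: [-0.1, 0.9, -0.6]
finger_gap: 0.239
```

```bash
python3 pl.py
```

```text
[ 0.47539314 -0.10433818  0.10876684] 0.23865464085084784 err to release (tool cm) [ 0.01159963 -0.03512449  0.07667979] [8.72387375e-06 3.01647100e-04 8.05560594e-05] [-0.1  0.9 -0.6]
```

Call:
apply_moves(travel=[[0,0,0.1],[0,0,0.1],[0,0,0.05],[0,0,0],[0,0,0],[0,0,0],[0,0,0],[0,0,0]], delta_rot=[[0,0,0],[0,0,0],[0,0,0],[0,0,0],[0,0,0],[0,0,0],[0,0,0],[0,0,0]])

```text
time: 25.7
eef_pos: [0.4755, -0.1044, 0.1063]
eef_rot: [2.085, 2.349, -0.0]
force: [-0.4, -0.3, -0.8]
finger_gap: 0.236
```

```bash
python3 pl.py
```

```text
[ 0.47547362 -0.10436251  0.10626644] 0.2358067352115401 err to release (tool cm) [ 0.0148634  -0.04276245 -0.17337908] [3.67816122e-04 4.74104808e-04 8.04620675e-05] [-0.4 -0.3 -0.8]
```

Call:
apply_moves(travel=[[0,0,0],[0,0,0],[0,0,0],[0,0,0],[0,0,-0.3],[0,0,-1.0],[0,0,-1.5],[0,0,-2.0]], delta_rot=[[0,0,0],[0,0,0],[0,0,0],[0,0,0],[0,0,0],[0,0,0],[0,0,0],[0,0,0]], gripper=4.2)

```text
time: 26.7
eef_pos: [0.4751, -0.1042, 0.156]
eef_rot: [-2.085, -2.348, 0.001]
force: [0.2, -0.1, 0.1]
finger_gap: 0.496
```

Call:
apply_moves(travel=[[0,0,-2.5],[0,0,-2.5],[0,0,-2.5],[0,0,-2.0],[0,0,-1.0],[0,0,0],[0,0,0],[0,0,0]], delta_rot=[[0,0,0],[0,0,0],[0,0,0],[0,0,0],[0,0,0],[0,0,0],[0,0,0],[0,0,0]])

```text
time: 27.7
eef_pos: [0.4742, -0.1038, 0.2681]
eef_rot: [2.085, 2.348, 0.0]
force: [1.0, 0.0, -0.3]
finger_gap: 0.49
```

```bash
python3 lidang.py scene; python3 - <<'E'
from plan2 import *
from plant import optics
print(p,o["finger_gap"],o["force"].round(1))
s=optics.snapshot("wrist"); np.savez("w7.npz",**s); cv2.imwrite("pics/w7.png",s["color"][:,:,::-1])
for nm in ("w7","sceneL"):
    s=load(nm+".npz"); C=cloud(s); CC=HINGE-.1005*uh; d=C-CC; x=d@uh*1e3;y=d@yl*1e3;zz=C[...,2]*1e3
    for lbl,a,b in (("carton",-50,-10),("shown",15,55)):
        m=(zz>62)&(zz<80)&(x>a)&(x<b)&(abs(y)<62)&(s["color"].min(2)>85)
        k,l,st,ce=cv2.connectedComponentsWithStats(m.astype(np.uint8))
        if k<2: continue
        i=1+np.argmax(st[1:,4]); m=l==i; Y=np.c_[x[m],y[m],zz[m]]
        A=np.c_[Y[:,:2]-Y[:,:2].mean(0),np.ones(len(Y))]; co=np.linalg.lstsq(A,Y[:,2],rcond=None)[0]
        print(nm,lbl,m.sum(),"z",np.median(Y[:,2]).round(1),"slopes",co[:2].round(3),cv2.minAreaRect(Y[:,:2].astype(np.float32)))
E
```

```text
scene (np.float64(2.1459420370947235), np.int64(922), np.float64(0.001144021706748638), array([0.01980196, 0.14749916]))
[ 0.47419098 -0.10383579  0.26807029] 0.49164372226715924 [ 0.  -0.9  0.6]
w7 carton 2580 z 69.6 slopes [-0.002 -0.004] ((-31.372970581054688, -0.10777664184570312), (20.44989013671875, 104.59866333007812), 0.1627040058374405)
w7 shown 2759 z 69.5 slopes [ 0.06  -0.003] ((33.805519104003906, 1.1667137145996094), (105.92778015136719, 21.004934310913086), 89.9200668334961)
sceneL carton 646 z 69.2 slopes [0.12  0.001] ((-32.118560791015625, 0.2978172302246094), (22.446125030517578, 105.04147338867188), 0.02743995003402233)
sceneL shown 361 z 69.1 slopes [0.095 0.007] ((33.144805908203125, -17.72911834716797), (65.17829895019531, 22.604324340820312), 89.71066284179688)
```

View pics/w7.png

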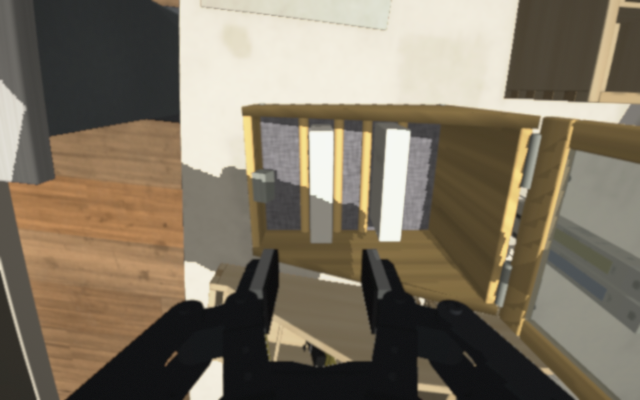

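View pics/sceneL.png

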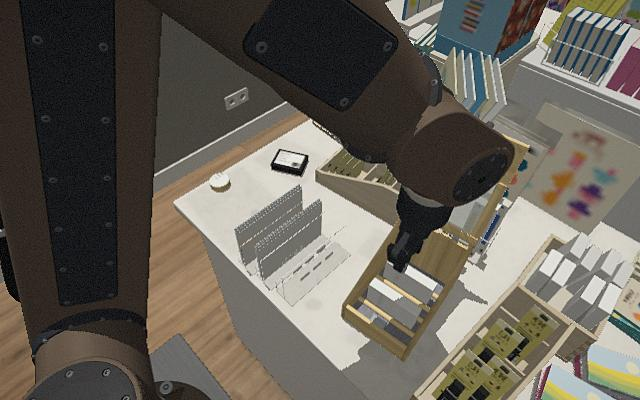

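The wrist view shows the new carton at about (320,185), between the rails at x≈305 and x≈338, with the shown carton at (393,185). The gripper is clear. I'll back the arm off a little, do a last check and hand in.

Call:
apply_moves(travel=[[0,-0.5,-0.8],[0,-0.8,-1.0],[0,-0.8,-1.0],[0,-0.8,-1.0],[0,-0.5,-0.5],[0,0,0],[0,0,0],[0,0,0]], delta_rot=[[0,0,0],[0,0,0],[0,0,0],[0,0,0],[0,0,0],[0,0,0],[0,0,0],[0,0,0]])

```text
time: 28.8
eef_pos: [0.4377, -0.1082, 0.3143]
eef_rot: [2.085, 2.348, 0.001]
force: [-0.4, -0.3, 0.0]
finger_gap: 0.491
```

```bash
python3 lidang.py scene; python3 - <<'E'
from plan2 import *
from plant import optics, job_done
print(p,o["force"].round(1),abs(o["qd"]).max(),o["time"])
s=optics.snapshot("wrist"); C=cloud(s); CC=HINGE-.1005*uh; d=C-CC; x=d@uh*1e3;y=d@yl*1e3;zz=C[...,2]*1e3
for lbl,a,b in (("carton",-50,-10),("shown",15,55)):
    m=(zz>62)&(zz<80)&(x>a)&(x<b)&(abs(y)<62)&(s["color"].min(2)>85); Y=np.c_[x[m],y[m]]
    print(lbl,np.median(zz[m]),cv2.minAreaRect(Y.astype(np.float32)))
print(job_done())
E
```

```text
scene (np.float64(2.14388490679004), np.int64(1014), np.float64(0.0010421011346468116), array([0.01966004, 0.14707656]))
[ 0.4377053  -0.10814322  0.31424445] [-0.3  0.3  0.4] 0.0019793084898332373 28.85
carton 69.51448245471485 ((-31.421173095703125, -0.5274009704589844), (20.779796600341797, 105.1879653930664), 0.01525251567363739)
shown 69.40779333181972 ((33.94340515136719, 1.6417312622070312), (105.30225372314453, 21.499475479125977), 89.6175765991211)
the job is handed in; nothing more can be done
None
```

I pressed the latch in to its stop, turned it to about 1.59 rad and swung the lid up by its handle to about 1.65 rad. I then let go and pushed the lid fully open from below with closed fingers. After that I stood the carton in the front slot, let go, and handed the job in at about 29 s.

**Last checks:**
- **Lid:** it stands by itself at about 2.14 rad (over 1.92 is needed).
- **New carton:** its top is 69.5 mm up, so it stands flat on the floor. It is within about 1 mm of the slot's middle both across and along, and straight to within about 0.2°.
- **Carton on show:** it still measures in its slot, about 34 mm behind the case centre, and did not shift noticeably.
- **Arm:** it is clear of everything, with the wrist force near zero.

**Less certain:**
- **Slot position:** the rails as measured put the front slot's centre at x ≈ -31.3 mm in my case frame, against -30 mm by the given sizes. I placed the carton by the measured rails, and it is within tolerance either way.
- **Latch angle:** I did not re-measure it at the end. It comes from the wrist's turn while I held the handle. The bar looked free and lay along the slope just after I released it.
- **Ink pad and tape:** I did not re-measure these. The arm never went near them, and they look unmoved in the pictures.

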